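# Swap the cells of the pump tester's battery holder

## Robot

A 7-joint arm with a two-finger parallel gripper is mounted at the origin on the work surface. World frame = base frame: x ahead of the robot, y to its left, z up, the work surface at z = 0. Lengths are in m, angles in rad, forces in N, time in s.
With the tool pointing down it reaches from about 0.4 to 0.875 m from the base axis. Payload 6.5 kg.
Tool frame: the origin (TCP) lies between the finger pads; the fingertips stand 19 mm ahead of it and the grasp point (between the pads) is the TCP; z points along the fingers, y is the line along which they close (so a half turn about z gives the same grasp; the last joint's range is limited). The gripper opens to 88 mm and grips with 3 to 60 N. Pads are 18 mm wide; open, the fingers measure 123 mm over their backs; the gripper's body (75 mm by 187 mm) begins 45 mm behind the grasp point.
Start: joints at [1.212, 0.536, -0.004, 1.538, 0.003, 1.067, -0.071], TCP at [0.188, -0.622, 0.258] pointing down, gripper open.
Joint ranges: [-2.7, 2.7], [-0.37, 2.16], [-1.27, 1.26], [0.24, 2.4], [-1.31, 4.45], [0.19, 1.91], [-2.76, 2.76]. Speed limits (rad/s): [2.39, 2.39, 3.14, 3.14, 3.14, 3.14, 3.14].

## Interface

Orientations are given as a rotation vector (axis times angle).
In Python, from rig import status, cams, bot gives the robot as it stands.
- The arm moves only by the tool carry_out, never from a script. Its arguments are lists of equal length, an entry for each row: "jaw": the closure, from -1 (fully open) to 1 (shut); "linear": the shift along the tool's x, y, z in mm, a list of three; "yaw": the turn about the tool's z in rad. In form: {"jaw": [jaw, ...], "linear": [[dx, dy, dz], ...], "yaw": [yaw, ...]}. A call has 1 to 5 rows; each row shifts and turns the commanded pose from where the row before left it, along the tool's axes as they then stand; what a row does not reach is not made up. A row lasts 1/8 s, in which the tool goes at most 62.5 mm and 10.7 degrees, less where a joint would pass 70% of its speed; a pose out of reach is approached as far as the arm can. A call is refused whole if a number of a shift passes 62.5 or a number of a turn 0.188, either way. A call with a gripper value outside its range is refused whole. The fingers move at their own pace and stop on an object; "newtons" is the grip in N (left out, the last holds). Time passes only in rows, so rows that do not move let the fingers close. It gives the time, the measured TCP pose, the force, the opening and the grip force at its end, in the units of the state.
- status.read_state(): the state, without advancing time (a new reading comes with each control period).
- cams.read_camera(name): name is "side" or "top" or "wrist"; returns the picture (400x640x3 uint8, blue, green, red); there is no depth.
- cams.calibration(name): a dict with "fx", "fy", "cx", "cy" (pixels), "R" (3x3) and "t" (3): a world point X has camera coordinates R X + t. Camera axes: x right, y down, z forward; pixel columns grow to the right and rows downward; lengths in m; the calibration is good to about 2 mm. The wrist camera is an equidistant fisheye: a pixel r from the principal point sees the ray r / f radians off the axis. A picture is of the moment at which its call begins: read the wrist's pose just before it. calibration takes no time and is no camera call; for the wrist camera it gives the pose at the moment of the call.
- bot.finish_job(): hands the job in; it is judged then, once.
The state is a dict: "t": time; "q": joint angles; "joint_vel": joint speeds; "joint_efforts": joint torques, N m; "tool_pos": TCP position; "orientation": TCP orientation; "contact_force": force on the tool from outside, world axes, zero at the start; "moment": the same for the moment, N m; "grip_width": opening from 0.0 (shut) to 1.0 (fully open); "gripper_force": force on a finger pad.
Only numpy, scipy, OpenCV 4.12 (cv2) and the standard library are available. Lean on these libraries where they do the work, as an engineer would, in place of code of your own. Each camera call takes 0.05 s, during which the arm holds its last target. There are 200 camera calls.

## Task

First press the red mushroom stop until it latches down, and keep it latched while you work on the cells. Take every grey spent cell out of the spring holder and put it in the red bin, and load every green fresh cell into a bay of its own: flat end against the spring plate, push the spring back, then tip the terminal end down until the cell lies fully home against the brass contact. When all are in, turn the mushroom head clockwise so that it springs up again; do not disturb the pump handle, the oil bottle or the screwdriver.

Things in the scene. Friction and masses are not known exactly. Their poses are not given: they have to be found in the camera images.
- fresh1: fresh cell (2 or 3 of the three are there; absent: None): green cylinder 34 mm in diameter, 120 mm long, 280 g, white band near its terminal end, lying on the bench. Origin at its middle, on the axis. x axis along it, flat end at -60 mm, terminal end at +60 mm (the last 3 mm are a terminal disc 20 mm in diameter). It may have rolled: y, z point anywhere round the axis
- fresh1_plus (a point): end of the terminal of fresh1, on its axis, 60 mm from its middle
- fresh2: fresh cell (2 or 3 of the three are there; absent: None): green cylinder 34 mm in diameter, 120 mm long, 280 g, white band near its terminal end, lying on the bench. Origin at its middle, on the axis. x axis along it, flat end at -60 mm, terminal end at +60 mm (the last 3 mm are a terminal disc 20 mm in diameter). It may have rolled: y, z point anywhere round the axis
- fresh2_plus (a point): end of the terminal of fresh2, on its axis, 60 mm from its middle
- fresh3: fresh cell (2 or 3 of the three are there; absent: None): green cylinder 34 mm in diameter, 120 mm long, 280 g, white band near its terminal end, lying on the bench. Origin at its middle, on the axis. x axis along it, flat end at -60 mm, terminal end at +60 mm (the last 3 mm are a terminal disc 20 mm in diameter). It may have rolled: y, z point anywhere round the axis
- fresh3_plus (a point): end of the terminal of fresh3, on its axis, 60 mm from its middle
- spent1: spent cell (1 or 2 of the three are there; absent: None): size, mass and axes as a fresh one, but grey with a red band; starts seated in a bay of the holder
- spent2: spent cell (1 or 2 of the three are there; absent: None): size, mass and axes as a fresh one, but grey with a red band; starts seated in a bay of the holder
- spent3: spent cell (1 or 2 of the three are there; absent: None): size, mass and axes as a fresh one, but grey with a red band; starts seated in a bay of the holder
- holder: cell holder, fixed: grey base plate 8 mm thick, a black bar 220 mm wide (y) across each end, three bays side by side along y, 80 mm apart. Origin under the middle bay's middle; x along the bays, from spring bar (inner face at -80 mm) to contact bar (inner face at +60 mm), both 58 mm tall. A seated cell's axis is 40 mm above the bench
- bay1 (a point): bay 1 (y = -80 mm): middle of a seated cell, axes as the holder's. The cell lies along x in two black V saddles, each 14 mm long, centred 38 mm either side of its middle; between them it is free down to the base plate
- bay2 (a point): bay 2 (y = 0): the same. In every bay a sprung copper plate, 30 mm wide, top 52 mm above the bench, stands before the spring bar, face at x = -53 mm when free; it can be pushed back 18 mm (2 N at first, 5.5 N with a cell seated, 11 N at its stop)
- bay3 (a point): bay 3 (y = +80 mm): the same. The free gap is 7 mm shorter than a cell: the flat end pushes the plate back while the terminal end is held up above the contact bar, then that end tips down (and the reverse to take it out)
- bay1_contact (a point): bay 1: middle of the fixed brass contact's face (x = +60 mm), where the terminal's end of a seated cell lies
- bay2_contact (a point): bay 2: middle of the fixed brass contact's face (x = +60 mm), where the terminal's end of a seated cell lies
- bay3_contact (a point): bay 3: middle of the fixed brass contact's face (x = +60 mm), where the terminal's end of a seated cell lies
- stop_top (a point): middle of the top face of the mushroom stop's red head (48 mm in diameter, 18 mm tall, vertical axis, free all round, white bar on top); goes down with it. The yellow box beneath, 84 mm square, is fixed; its top is 40 mm below this point when the head is up
- stop (a joint): how far the head is pushed down, m: 0 up. It springs back unless pushed nearly to its stop at 0.011 (5 to 8 N; press with 10 to 15 N), then latches at 0.008
- stop_twist (a joint): how far the head is turned clockwise seen from above, rad, 0 to 1.2; springs back to 0 in a few seconds when let go. Latched, turning it clockwise by 0.5 or more (0.05 N m) frees it, and the head springs up once nothing holds it down
- bin: open red bin for spent cells, loose, 500 g: 170 mm (x) by 200 mm (y), 55 mm tall, walls and floor 5 mm; origin under its middle
- pump_handle: bystander: dark wooden pump handle standing upright, 157 mm tall, 44 mm wide foot; origin under its foot
- oil: bystander: blue bottle, 130 mm tall, 52 mm in diameter; origin under its foot
- driver: bystander: screwdriver lying on the bench
Not all that is in view belongs to the job. Leave any orange or purple look-alike of the spent2 alone.

How it is judged:
On the way, in this order (a step that is already met when the one before it is completed fails the run):
1. the mushroom stop is pressed and stays latched (value of joint stop above 0.004 m), for 0.5 s.
2. with the stop still latched, every spent cell is in the bin and every fresh cell is seated in a bay (value of joint stop above 0.004 m and ((distance between fresh1 and bay1 below 0.005 m and distance between fresh1_plus and bay1_contact below 0.005 m) or (distance between fresh1 and bay2 below 0.005 m and distance between fresh1_plus and bay2_contact below 0.005 m) or (distance between fresh1 and bay3 below 0.005 m and distance between fresh1_plus and bay3_contact below 0.005 m)) and ((distance between fresh2 and bay1 below 0.005 m and distance between fresh2_plus and bay1_contact below 0.005 m) or (distance between fresh2 and bay2 below 0.005 m and distance between fresh2_plus and bay2_contact below 0.005 m) or (distance between fresh2 and bay3 below 0.005 m and distance between fresh2_plus and bay3_contact below 0.005 m)) and ((distance between fresh3 and bay1 below 0.005 m and distance between fresh3_plus and bay1_contact below 0.005 m) or (distance between fresh3 and bay2 below 0.005 m and distance between fresh3_plus and bay2_contact below 0.005 m) or (distance between fresh3 and bay3 below 0.005 m and distance between fresh3_plus and bay3_contact below 0.005 m)) and x of spent1 in the frame of bin between -0.075 and 0.075 m and y of spent1 in the frame of bin between -0.09 and 0.09 m and z of spent1 in the frame of bin between 0.005 and 0.065 m and x of spent2 in the frame of bin between -0.075 and 0.075 m and y of spent2 in the frame of bin between -0.09 and 0.09 m and z of spent2 in the frame of bin between 0.005 and 0.065 m and x of spent3 in the frame of bin between -0.075 and 0.075 m and y of spent3 in the frame of bin between -0.09 and 0.09 m and z of spent3 in the frame of bin between 0.005 and 0.065 m), for 0.2 s.
3. the stop has been reset and is up (value of joint stop below 0.002 m), for 0.2 s.
At the end, for the whole second after the job is handed in: every fresh cell lies in a bay with its middle and its terminal within 5 mm of their seated places (terminal at the brass contact), every spent cell is in the red bin (its middle inside the walls), the stop head is up (within 2 mm), and the cells are at rest (((distance between fresh1 and bay1 below 0.005 m and distance between fresh1_plus and bay1_contact below 0.005 m) or (distance between fresh1 and bay2 below 0.005 m and distance between fresh1_plus and bay2_contact below 0.005 m) or (distance between fresh1 and bay3 below 0.005 m and distance between fresh1_plus and bay3_contact below 0.005 m)) and ((distance between fresh2 and bay1 below 0.005 m and distance between fresh2_plus and bay1_contact below 0.005 m) or (distance between fresh2 and bay2 below 0.005 m and distance between fresh2_plus and bay2_contact below 0.005 m) or (distance between fresh2 and bay3 below 0.005 m and distance between fresh2_plus and bay3_contact below 0.005 m)) and ((distance between fresh3 and bay1 below 0.005 m and distance between fresh3_plus and bay1_contact below 0.005 m) or (distance between fresh3 and bay2 below 0.005 m and distance between fresh3_plus and bay2_contact below 0.005 m) or (distance between fresh3 and bay3 below 0.005 m and distance between fresh3_plus and bay3_contact below 0.005 m)) and x of spent1 in the frame of bin between -0.075 and 0.075 m and y of spent1 in the frame of bin between -0.09 and 0.09 m and z of spent1 in the frame of bin between 0.005 and 0.065 m and x of spent2 in the frame of bin between -0.075 and 0.075 m and y of spent2 in the frame of bin between -0.09 and 0.09 m and z of spent2 in the frame of bin between 0.005 and 0.065 m and x of spent3 in the frame of bin between -0.075 and 0.075 m and y of spent3 in the frame of bin between -0.09 and 0.09 m and z of spent3 in the frame of bin between 0.005 and 0.065 m and value of joint stop below 0.002 m and linear speed of each of fresh1, fresh2, fresh3, spent1, spent2, spent3 below 0.02 m/s); the robot touches nothing.
It fails at once if the pump handle is moved by more than 3 cm or tipped over (distance of pump_handle from where it was at the start of the episode above 0.03 m).
It fails at once if the oil bottle is moved by more than 3 cm or tipped over (distance of oil from where it was at the start of the episode above 0.03 m).
It fails at once if the screwdriver is moved by more than 3 cm or tipped over (distance of driver from where it was at the start of the episode above 0.03 m).
Of fresh1, fresh2, fresh3 only 2 to 3 are there at a start; the rules pass over those that are not, and their reading is None.
Of spent1, spent2, spent3 only 1 to 2 are there at a start; the rules pass over those that are not, and their reading is None.
At some moment in a run one of bin may be knocked a few centimetres aside while the robot is not near it.
Once in a run the grip may slacken for a moment while it holds something.
It also fails if it takes over 210 s, if anything falls off the work surface, if the arm or the gripper's body presses on something with over 40 N, if the wrist force passes 120 N, or if a joint passes its speed limit or range.

## Working session

There is one attempt and no reset: what is moved stays moved. The work goes in short steps, Python scripts to look and compute and a tool call to move; the robot and the scene stay as the last step left them, time stands still between calls to the robot, and variables do not carry over. Pictures are saved under pics/ and viewed, at most 14 in all, crops included, and the job is handed in when it is done.

Besides the shell and the picture viewer there is one more tool, called after "Emit:" in YAML: its name, and indented under it one key for each argument. carry_out: Moves the arm, as the interface text tells. Its arguments: {"type":"object","properties":{"jaw":{"type":"array","items":{"type":"number"}},"linear":{"type":"array","items":{"type":"array","items":{"type":"number"}}},"yaw":{"type":"array","items":{"type":"number"}},"newtons":{"type":"number"}},"required":["jaw","linear","yaw"]}

```bash
ls; mkdir -p pics; python3 - <<'E'
from rig import status,cams,bot
import cv2,numpy as np
s=status.read_state();print({k:np.round(v,3).tolist() for k,v in s.items()})
for n in("top","side"):
    cv2.imwrite(f"pics/{n}0.png",cams.read_camera(n))
    c=cams.calibration(n);print(n,{k:np.round(v,3).tolist() for k,v in c.items()})
E
```

```text
pics
{'t': 0.0, 'q': [1.212, 0.537, -0.004, 1.539, 0.003, 1.067, -0.071], 'joint_vel': [-0.0, 0.002, -0.001, 0.001, -0.0, 0.001, 0.001], 'joint_efforts': [-0.0, -57.1, 0.991, -25.161, -0.056, 0.018, 0.0], 'tool_pos': [0.187, -0.622, 0.257], 'orientation': [-3.106, -0.458, 0.001], 'contact_force': [-0.791, 0.177, -0.241], 'moment': [0.062, -0.048, 0.047], 'gripper_force': 0.0, 'grip_width': 1.002}
top {'fx': 444.376, 'fy': 444.376, 'cx': 319.088, 'cy': 204.42, 'R': [[-0.003, -1.0, 0.006], [-0.996, 0.003, -0.088], [0.088, -0.006, -0.996]], 't': [-0.009, 0.481, 1.181]}
side {'fx': 391.712, 'fy': 391.712, 'cx': 319.737, 'cy': 204.023, 'R': [[-0.885, -0.465, 0.018], [-0.308, 0.556, -0.772], [0.349, -0.689, -0.635]], 't': [0.436, 0.206, 1.1]}
```

View pics/top0.png

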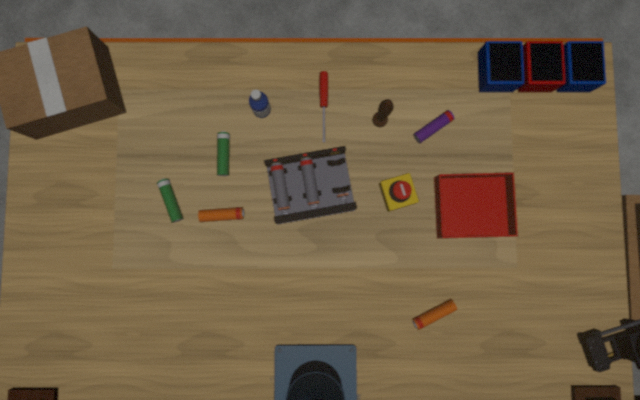

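View pics/side0.png

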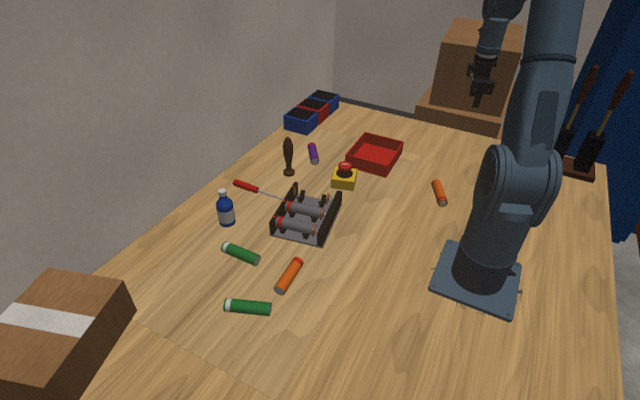

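Top view: green fresh cells at (223,153) and (170,200). The holder at (310,185) has grey cells in two bays, with the stop at (400,190) and the bin at (475,205). There are orange look-alikes at (221,214) and (435,314) and a purple one at (434,126), which I'll leave alone. Next I'll enlarge the holder and measure.

```bash
cat > h.py <<'E'
from rig import status,cams,bot
import cv2,numpy as np
from scipy.spatial.transform import Rotation as Rn
def ray(c,p,fish=False):
    d=np.array([(p[0]-c["cx"])/c["fx"],(p[1]-c["cy"])/c["fy"],1.])
    if fish:
        r=np.hypot(d[0],d[1]); d=np.array([d[0]/r*np.sin(r),d[1]/r*np.sin(r),np.cos(r)]) if r>1e-9 else d
    R=np.array(c["R"]);return -R.T@np.array(c["t"]),R.T@(d/np.linalg.norm(d))
def onz(c,p,z,fish=False):
    o,d=ray(c,p,fish);return o+d*(z-o[2])/d[2]
def tri(a,b):
    (o1,d1),(o2,d2)=a,b
    s=np.linalg.lstsq(np.c_[d1,-d2],o2-o1,rcond=None)[0]
    p,q=o1+s[0]*d1,o2+s[1]*d2
    return (p+q)/2,np.linalg.norm(p-q)
def blobs(im,lo,hi,amin=40):
    hsv=cv2.cvtColor(im,cv2.COLOR_BGR2HSV)
    m=cv2.inRange(hsv,np.array(lo),np.array(hi))
    if lo[0]==0 and hi[0]<=10: m|=cv2.inRange(hsv,np.array([172,lo[1],lo[2]]),np.array([180,hi[1],hi[2]]))
    cs=cv2.findContours(m,cv2.RETR_EXTERNAL,cv2.CHAIN_APPROX_NONE)[0]
    return sorted([(cv2.contourArea(k),cv2.minAreaRect(k),k) for k in cs if cv2.contourArea(k)>=amin],key=lambda a:-a[0])
def tool():
    s=status.read_state();return np.array(s["tool_pos"]),Rn.from_rotvec(s["orientation"]).as_matrix(),s
def go(p,yaxis=None):
    "shift in mm in tool axes to world point p; yaw to bring tool y onto yaxis"
    t,R,s=tool();y=0.
    if yaxis is not None:
        v=R.T@np.array([*yaxis,0]);y=np.arctan2(-v[0],v[1]);y=(y+np.pi/2)%np.pi-np.pi/2
    return np.round(R.T@(np.array(p)-t)*1000,1),round(float(y),3)
E
python3 - <<'E'
from h import *
t,s=cv2.imread("pics/top0.png"),cv2.imread("pics/side0.png")
ct,cs=cams.calibration("top"),cams.calibration("side")
a=cv2.resize(t[140:230,255:425],None,fx=4.5,fy=4.5,interpolation=cv2.INTER_CUBIC)
b=cv2.resize(s[155:250,225:365],None,fx=2.5,fy=2.5,interpolation=cv2.INTER_CUBIC)
w=max(a.shape[1],b.shape[1]);b=cv2.resize(s[180:250,250:365],None,fx=2.6,fy=2.6,interpolation=cv2.INTER_CUBIC)
cv=np.zeros((a.shape[0]+b.shape[0],a.shape[1],3),np.uint8);cv[:a.shape[0]]=a;cv[a.shape[0]:,:b.shape[1]]=b
cv2.imwrite("pics/c1.png",np.clip(cv*1.7,0,255).astype(np.uint8));print(cv.shape)
for nm,lo,hi in(("green",(40,80,30),(85,255,255)),("red",(0,130,60),(6,255,255)),("yellow",(20,130,80),(32,255,255)),("blue",(100,120,40),(125,255,255))):
    for v,im,c in(("top",t,ct),("side",s,cs)):
        for A,r,k in blobs(im,lo,hi):
            print(nm,v,A,np.round(r[0],1),np.round(r[1],1),round(r[2]),np.round(onz(c,r[0],.017)[:2],3))
E
```

```text
(587, 765, 3)
green top 365.5 [170.4 202.6] [36.3 11.4] 70 [0.487 0.392]
green top 350.5 [222.5 156.5] [35. 11.] 90 [0.613 0.253]
green side 456.0 [249.8 306.8] [39.8 12.9] 6 [0.488 0.39 ]
green side 308.5 [241.7 253.3] [32.9 11.4] 24 [0.617 0.25 ]
red top 4253.5 [476.1 204.8] [63.6 79.1] 88 [ 0.479 -0.437]
red top 1754.5 [543.  66.] [50. 44.] 90 [ 0.869 -0.638]
red top 227.5 [400.5 190.5] [17. 17.] 90 [ 0.519 -0.232]
red top 213.5 [323.5  89. ] [34.  7.] 90 [ 0.803 -0.024]
red top 43.0 [512.5 195.9] [40.1  4.1] 86 [ 0.503 -0.538]
red side 1734.0 [370.5 155.5] [57.5 42.9] 14 [ 0.489 -0.423]
red side 171.0 [312.4 113.1] [31.3 21.4] 2 [ 0.864 -0.632]
red side 121.5 [245.3 185.6] [25.6  6. ] 18 [ 0.802 -0.021]
yellow top 961.5 [398.7 191.6] [32.2 33. ] 73 [ 0.516 -0.227]
yellow side 341.0 [343.4 178. ] [24.8 22.3] 7 [ 0.518 -0.232]
blue top 1771.0 [501.5  66. ] [48. 43.] 90 [ 0.869 -0.522]
blue top 1697.0 [581.5  66. ] [48. 45.] 90 [ 0.868 -0.747]
blue top 103.5 [259.2 102.8] [12.8 15.7] 61 [0.764 0.154]
blue side 9083.0 [601.5 121. ] [242.  75.] 90 [-0.338 -1.228]
blue side 430.5 [300.7 124. ] [21.1 32.8] 85 [ 0.859 -0.513]
blue side 175.0 [224.5 203.5] [15. 15.] 0 [0.803 0.094]
blue side 117.5 [323.8 104.8] [18.7 29.1] 88 [ 0.858 -0.737]
```

View pics/c1.png

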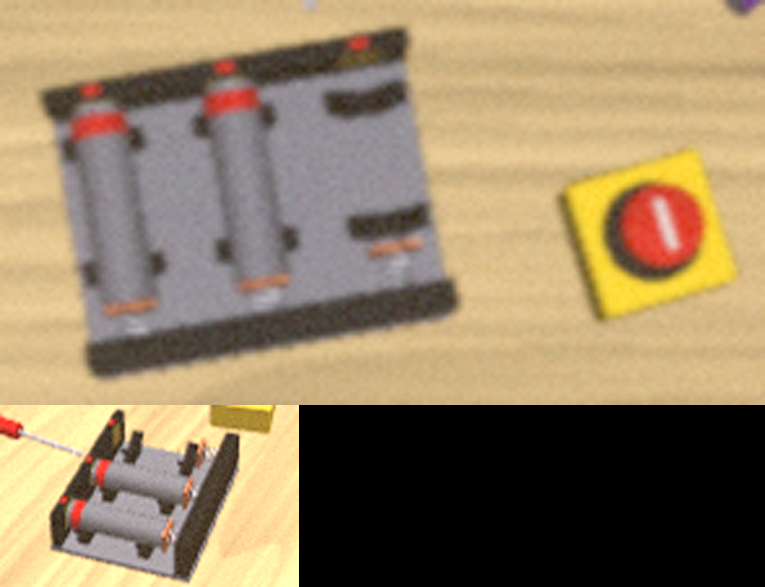

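Crop: the contact bar is on the far side (top, with red dots) and the spring bar and copper plates are on the near side. Spent cells (grey with a red band) are in the left and middle bays, and the right bay (bay 1) is empty. The orange and purple cells are decoys.

```bash
python3 - <<'E'
from h import *
t,s=cv2.imread("pics/top0.png"),cv2.imread("pics/side0.png")
ct,cs=cams.calibration("top"),cams.calibration("side")
b=[x for x in blobs(s,(0,110,50),(8,255,255),8) if abs(x[1][0][0]-344)<12 and abs(x[1][0][1]-166)<15]
for x in b:print(x[0],x[1])
r=cv2.boundingRect(b[0][2]);print(r)
print("stop",tri(ray(ct,(400.5,190.5)),ray(cs,b[0][1][0])))
for z in(.06,.07,.08,.09):print(z,onz(ct,(400.5,190.5),z),onz(cs,b[0][1][0],z))
for a,c in(((170.4,202.6),(249.8,306.8)),((222.5,156.5),(241.7,253.3))):print("fresh green part",tri(ray(ct,a),ray(cs,c)))
# holder rough
px=lambda u,v:(u/4.5+255,v/4.5+140)
for n,u,z in(("contact dots3",(92,90),.058),("2",(225,67),.058),("1",(358,44),.058),("barL",(40,95),.058),("barR",(408,30),.058),("pl3",(130,307),.05),("pl2",(264,284),.05),("pl1",(396,245),.05)):
    print(n,np.round(onz(ct,px(*u),z)[:2],3))
print("stop z=.08 goal",go([.515,-.22,.16]), "oil",onz(ct,(259,103),.08)[:2],"pump",onz(ct,(380,117),.05)[:2])
E
```

```text
Traceback (most recent call last):
IndexError: list index out of range
```

```bash
python3 - <<'E'
from h import *
t,s=cv2.imread("pics/top0.png"),cv2.imread("pics/side0.png")
ct,cs=cams.calibration("top"),cams.calibration("side")
hs=cv2.cvtColor(s[155:185,330:360],cv2.COLOR_BGR2HSV).astype(int)
m=((hs[...,0]<14)|(hs[...,0]>165))&(hs[...,1]>100)&(hs[...,2]>50)
yy,xx=np.nonzero(m);print(len(xx),xx.min()+330,xx.max()+330,yy.min()+155,yy.max()+155)
c=(xx.mean()+330,yy.mean()+155);print(c)
print("stop",tri(ray(ct,(400.5,190.5)),ray(cs,c)))
for a,c in(((170.4,202.6),(249.8,306.8)),((222.5,156.5),(241.7,253.3))):print("fresh green part",tri(ray(ct,a),ray(cs,c)))
px=lambda u,v:(u/4.5+255,v/4.5+140)
for n,u,z in(("contact dots3",(92,90),.058),("2",(225,67),.058),("1",(358,44),.058),("barL",(40,95),.058),("barR",(408,30),.058),("pl3",(130,307),.05),("pl2",(264,284),.05),("pl1",(396,245),.05)):
    print(n,np.round(onz(ct,px(*u),z)[:2],3))
print("goal",go([.515,-.22,.16]), "oil",onz(ct,(259,103),.08)[:2],"pump",onz(ct,(380,117),.05)[:2])
E
```

```text
279 338 359 155 171
(np.float64(349.65232974910396), np.float64(162.84229390681003))
stop (array([ 0.50172839, -0.22001825,  0.09616939]), np.float64(0.015954463250150912))
fresh green part (array([0.48693942, 0.39165638, 0.01921366]), np.float64(2.0295914444209384e-06))
fresh green part (array([0.61337339, 0.25291028, 0.02098222]), np.float64(0.0014693013043260144))
contact dots3 [0.596 0.105]
2 [0.609 0.027]
1 [ 0.623 -0.052]
barL [0.593 0.135]
barR [ 0.631 -0.081]
pl3 [0.468 0.082]
pl2 [0.482 0.004]
pl1 [ 0.505 -0.074]
goal (array([ 429.7, -290. ,   97.3]), 0.0) oil [0.74301984 0.14661633] pump [ 0.71376561 -0.17478301]
```

```bash
python3 - <<'E'
from h import *
print(go([.47,-.11,.28],(-.17,.985)));t,R,s=tool();print(R.round(3))
E
```

```text
(array([ 418.3, -408.5,  -22.5]), 0.122)
[[ 0.957  0.289 -0.001]
 [ 0.289 -0.957  0.001]
 [-0.    -0.002 -1.   ]]
```

Emit:
carry_out:
  jaw: [-1,-1,-1,-1,-1]
  linear:
    - [60,-58,-4]
    - [60,-58,-4]
    - [60,-58,-4]
    - [60,-58,-4]
    - [60,-58,-4]
  yaw: [0,0,0,0,0]

```text
t: 0.72
tool_pos: [0.3405, -0.3479, 0.2726]
orientation: [-3.108, -0.458, 0.0]
contact_force: [1.2, -0.2, -0.2]
grip_width: 1.0
gripper_force: 0.0
```

Emit:
carry_out:
  jaw: [1,1,1,1]
  linear:
    - [60,-58,0]
    - [58,-58,0]
    - [0,0,0]
    - [0,0,0]
  yaw: [0,0,0.122,0]

```text
t: 1.23
tool_pos: [0.3999, -0.2398, 0.2725]
orientation: [-3.13, -0.271, 0.001]
contact_force: [-0.9, -1.1, -0.0]
grip_width: 0.571
gripper_force: 0.0
```

```bash
python3 - <<'E'
from h import *
import json
t,R,s=tool();print(t,s["orientation"],s["contact_force"],s["moment"])
c=cams.calibration("wrist");im=cams.read_camera("wrist");cv2.imwrite("pics/w1.png",im)
json.dump({k:np.array(v).tolist() for k,v in c.items()},open("w1.json","w"));print(c)
E
```

```text
[ 0.39985549 -0.2397955   0.27249247] [-3.12981336e+00 -2.71298825e-01  8.70724814e-04] [-0.94741359 -1.05926397 -0.01267164] [ 0.02925541 -0.0683846   0.02742951]
{'fx': 309.70691628693146, 'fy': 309.70691628693146, 'cx': 321.6835555633828, 'cy': 201.07280865540577, 'R': array([[ 1.72148438e-01, -9.85070876e-01, -5.33336890e-04],
       [-9.34700161e-01, -1.63516650e-01,  3.15591373e-01],
       [-3.10967079e-01, -5.38300518e-02, -9.48895042e-01]]), 't': array([-0.30573199,  0.28743645,  0.51511082])}
```

View pics/w1.png

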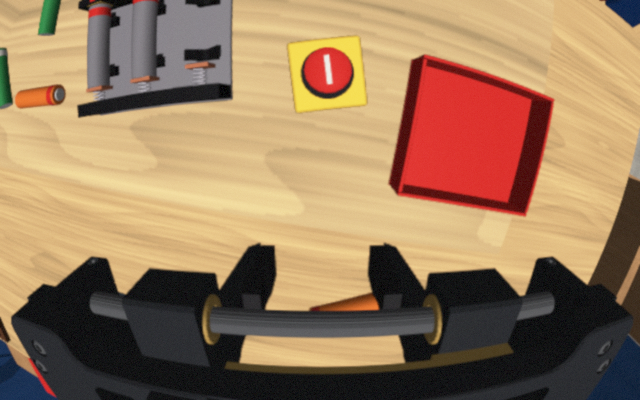

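Wrist view: the stop head is at (327,72) with its white bar pointing up and down, the bin is at (470,135), and the near part of the holder is at upper left.

```bash
python3 - <<'E'
from h import *
import json
w=cv2.imread("pics/w1.png");c=json.load(open("w1.json"));ct=cams.calibration("top")
for A,r,k in blobs(w,(0,130,60),(8,255,255),300):print(A,np.round(r[0],1),np.round(r[1],1),cv2.boundingRect(k))
hs=cv2.cvtColor(w,cv2.COLOR_BGR2HSV)[45:100,295:360]
m=(hs[...,1]<70)&(hs[...,2]>150);yy,xx=np.nonzero(m);pw=(xx.mean()+295,yy.mean()+45);print("white bar wrist",pw,len(xx))
T=cv2.imread("pics/top0.png");hs=cv2.cvtColor(T,cv2.COLOR_BGR2HSV)[180:202,390:412]
m=(hs[...,1]<110)&(hs[...,2]>110);yy,xx=np.nonzero(m);pt=(xx.mean()+390,yy.mean()+180);print("top",pt,len(xx))
p,e=tri(ray(ct,pt),ray(c,pw,True));print("stop_top",p,e)
print(go([p[0],p[1],.13],None))
E
```

```text
19173.0 [472.2 136.1] [147.5 143.2] (389, 55, 165, 161)
1703.5 [327.7  70.4] [46.1 47.4] (303, 48, 50, 46)
white bar wrist (np.float64(327.63194444444446), np.float64(68.9375)) 144
top (np.float64(402.3888888888889), np.float64(188.94444444444446)) 36
stop_top [ 0.5160177  -0.22635033  0.07502497] 0.0003848992317396062
(array([117.3,   6.1, 142.4]), 0.0)
```

Emit:
carry_out:
  jaw: [1,1,1,1,1]
  linear:
    - [40,2,0]
    - [40,2,20]
    - [37,2,40]
    - [0,0,40]
    - [0,0,40]
  yaw: [0,0,0,0,0]

```text
t: 1.9
tool_pos: [0.5159, -0.2274, 0.131]
orientation: [3.13, 0.269, -0.001]
contact_force: [-0.0, 0.7, 0.0]
grip_width: 0.004
gripper_force: 0.0
```

Emit:
carry_out:
  jaw: [1,1,1,1]
  linear:
    - [0,0,25]
    - [0,0,8]
    - [0,0,4]
    - [0,0,0]
  yaw: [0,0,0,0]

```text
t: 2.4
tool_pos: [0.5159, -0.2272, 0.096]
orientation: [3.13, 0.267, -0.0]
contact_force: [-0.5, -0.8, 0.6]
grip_width: 0.005
gripper_force: 0.2
```

Emit:
carry_out:
  jaw: [1,1,1,1]
  linear:
    - [0,0,4]
    - [0,0,4]
    - [0,0,3]
    - [0,0,0]
  yaw: [0,0,0,0]

```text
t: 2.9
tool_pos: [0.5168, -0.2273, 0.0912]
orientation: [3.128, 0.267, 0.0]
contact_force: [-20.8, 5.2, 66.7]
grip_width: 0.006
gripper_force: 33.6
```

Emit:
carry_out:
  jaw: [1,1,1]
  linear:
    - [0,0,2]
    - [0,0,0]
    - [0,0,0]
  yaw: [0,0,0]

```text
t: 3.28
tool_pos: [0.517, -0.2274, 0.0908]
orientation: [3.127, 0.267, 0.001]
contact_force: [-26.9, 7.1, 83.6]
grip_width: 0.006
gripper_force: 42.0
```

Emit:
carry_out:
  jaw: [1,1,1,1,1]
  linear:
    - [0,0,-12]
    - [0,0,-30]
    - [-30,20,-40]
    - [-30,40,-40]
    - [0,40,-30]
  yaw: [0,0,0,0,0]

```text
t: 3.9
tool_pos: [0.4731, -0.3359, 0.2356]
orientation: [3.129, 0.266, 0.001]
contact_force: [1.4, -0.4, 0.3]
grip_width: 0.004
gripper_force: 0.0
```

Emit:
carry_out:
  jaw: [0,-0.4,-0.4,-0.4,-0.4]
  linear:
    - [0,0,0]
    - [-40,-40,0]
    - [-30,-40,0]
    - [-20,-40,0]
    - [0,-40,0]
  yaw: [0,0,0,0,0]

```text
t: 4.53
tool_pos: [0.3567, -0.1896, 0.2329]
orientation: [-3.129, -0.268, 0.002]
contact_force: [0.8, 1.0, 0.0]
grip_width: 0.548
gripper_force: 0.0
```

```bash
python3 - <<'E'
from h import *
import json
t,R,s=tool();print(t,R.round(3),s["contact_force"])
c=cams.calibration("wrist");im=cams.read_camera("wrist");T=cams.read_camera("top");cv2.imwrite("pics/t2.png",T)
cv2.imwrite("pics/w2.png",im);json.dump({k:np.array(v).tolist() for k,v in c.items()},open("w2.json","w"))
E
```

```text
[ 0.35666577 -0.18961847  0.232895  ] [[ 0.985  0.17  -0.002]
 [ 0.17  -0.985  0.001]
 [-0.001 -0.001 -1.   ]] [0.7731898  0.99256486 0.04772003]
```

View pics/w2.png

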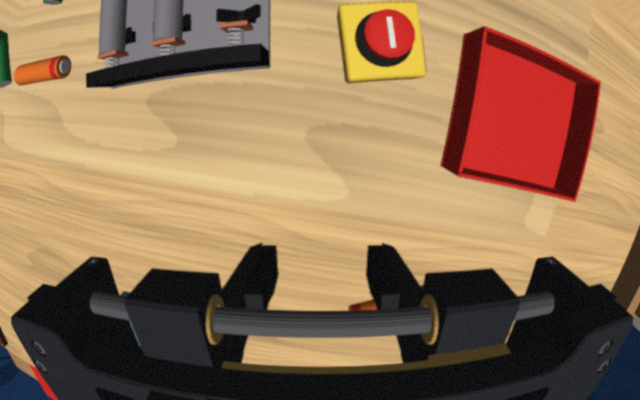

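```bash
python3 - <<'E'
from h import *
import json
w=cv2.imread("pics/w2.png");c=json.load(open("w2.json"));ct=cams.calibration("top")
hs=cv2.cvtColor(w,cv2.COLOR_BGR2HSV)[10:60,360:415]
m=(hs[...,1]<70)&(hs[...,2]>150);yy,xx=np.nonzero(m);pw=(xx.mean()+360,yy.mean()+10);print(pw,len(xx))
T=cv2.imread("pics/t2.png");hs=cv2.cvtColor(T,cv2.COLOR_BGR2HSV)[180:202,390:412]
m=(hs[...,1]<110)&(hs[...,2]>110);yy,xx=np.nonzero(m);pt=(xx.mean()+390,yy.mean()+180);print(pt,len(xx))
print(tri(ray(ct,pt),ray(c,pw,True)))
for z in(.06,.068,.076,.084):print(z,onz(c,pw,z,True))
c1=json.load(open("w1.json"));print("w1",[onz(c1,(327.63,68.94),z,True) for z in(.07,.076,.084)])
print(tri(ray(c1,(327.63,68.94),True),ray(c,pw,True)))
# go over holder: middle
print(go([.45,.02,.30],(-.17,.985)))
E
```

```text
(np.float64(390.85), np.float64(31.96875)) 160
(np.float64(401.90625), np.float64(189.59375)) 32
(array([ 0.5135689 , -0.2247991 ,  0.08055403]), np.float64(0.0015731178438035472))
0.06 [ 0.51926893 -0.22922362  0.06      ]
0.068 [ 0.51710145 -0.22781031  0.068     ]
0.076 [ 0.51493397 -0.22639699  0.076     ]
0.084 [ 0.51276648 -0.22498367  0.084     ]
w1 [array([ 0.51674818, -0.2263324 ,  0.07      ]), array([ 0.51610287, -0.22633434,  0.076     ]), array([ 0.51524245, -0.22633693,  0.084     ])]
(array([ 0.51609731, -0.22663717,  0.07295636]), np.float64(0.0008985669277276524))
(array([ 127.5, -187.8,  -66.9]), 0.006)
```

```bash
python3 - <<'E'
from h import *
S=cams.read_camera("side");cv2.imwrite("pics/s2.png",S);s0=cv2.imread("pics/side0.png")
def red(im):
    a=im[155:185,330:358].astype(float);r=np.clip(a[...,2]-1.5*np.maximum(a[...,1],a[...,0])-15,0,None)
    r[:,22:]=0; yy,xx=np.mgrid[:30,:28];return (r*xx).sum()/r.sum()+330,(r*yy).sum()/r.sum()+155,r.sum()
print(red(s0),red(S))
g=lambda im:cv2.cvtColor(im[155:185,328:362],cv2.COLOR_BGR2GRAY).astype(np.float32)
b=np.hstack([cv2.resize(im[150:195,320:370],None,fx=7,fy=7,interpolation=cv2.INTER_CUBIC) for im in(s0,S)]);cv2.imwrite("pics/cmp.png",np.clip(b*1.5,0,255).astype(np.uint8))
E
```

```text
(np.float64(345.601334687364), np.float64(164.17807921079356), np.float64(6893.0)) (np.float64(345.52871133657436), np.float64(165.52074966532797), np.float64(7096.5))
```

View pics/cmp.png

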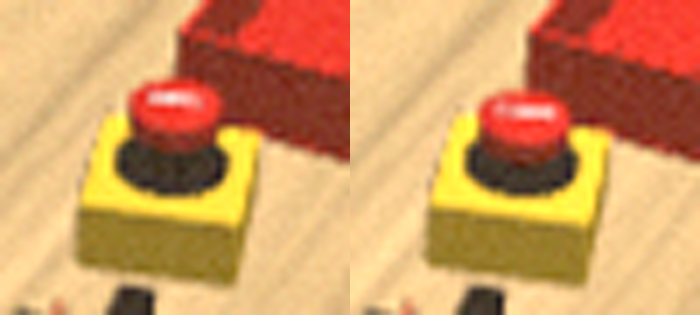

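The right-hand picture shows the head about 1.7 px lower than before, so the stop is latched. Next I'll measure the holder from above.

Emit:
carry_out:
  jaw: [-0.4,-0.4,-0.4,-0.4,-0.4]
  linear:
    - [12,-40,-12]
    - [16,-40,-12]
    - [16,-38,-12]
    - [16,-38,-12]
    - [16,-33,-12]
  yaw: [0,0,0,0,0]

```text
t: 5.3
tool_pos: [0.4021, 0.0089, 0.2939]
orientation: [-3.13, -0.269, -0.0]
contact_force: [1.3, -0.4, -0.2]
grip_width: 0.7
gripper_force: 0.0
```

Emit:
carry_out:
  jaw: [-0.4,-0.4]
  linear:
    - [0,0,0]
    - [0,0,0]
  yaw: [0,0]

```text
t: 5.55
tool_pos: [0.4014, 0.0068, 0.2931]
orientation: [-3.13, -0.267, 0.002]
contact_force: [-0.6, -1.1, -0.3]
grip_width: 0.699
gripper_force: 0.0
```

```bash
python3 - <<'E'
from h import *
import json
t,R,s=tool();print(t,s["contact_force"],s["grip_width"])
c=cams.calibration("wrist");im=cams.read_camera("wrist")
cv2.imwrite("pics/w3.png",im);json.dump({k:np.array(v).tolist() for k,v in c.items()},open("w3.json","w"))
print([np.round(onz(c,p,.04,True),3) for p in((320,200),(320,20),(100,100),(540,100))])
E
```

```text
[0.40141349 0.00684764 0.29314651] [-0.61946733 -1.1033704  -0.26729255] 0.6994753451507831
[array([0.36 , 0.001, 0.04 ]), array([0.583, 0.039, 0.04 ]), array([0.456, 0.34 , 0.04 ]), array([ 0.562, -0.283,  0.04 ])]
```

View pics/w3.png

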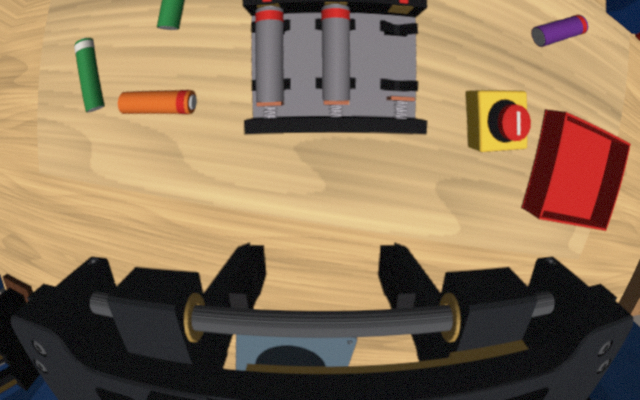

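Emit:
carry_out:
  jaw: [-0.4,-0.4,-0.4,-0.4,-0.4]
  linear:
    - [5,0,-35]
    - [5,0,-35]
    - [5,0,-35]
    - [0,0,0]
    - [0,0,0]
  yaw: [0,0,0,0,0]

```text
t: 6.22
tool_pos: [0.4157, 0.0093, 0.3976]
orientation: [3.13, 0.266, -0.003]
contact_force: [-0.6, -0.5, -0.4]
grip_width: 0.7
gripper_force: 0.0
```

```bash
python3 - <<'E'
from h import *
import json
t,R,s=tool();print(t,s["contact_force"])
c=cams.calibration("wrist");im=cams.read_camera("wrist")
cv2.imwrite("pics/w4.png",im);json.dump({k:np.array(v).tolist() for k,v in c.items()},open("w4.json","w"))
P={}
for n in("w3","w4"):
    im=cv2.imread(f"pics/{n}.png");c=json.load(open(n+".json"))
    hs=cv2.cvtColor(im,cv2.COLOR_BGR2HSV)
    print(n,"copper")
    for A,r,k in blobs(im,(3,60,60),(17,190,255),25):
        if 200<r[0][0]<450 and r[0][1]<200:print(A,np.round(r[0],1),np.round(r[1],1),cv2.boundingRect(k))
    print("red")
    for A,r,k in blobs(im,(0,150,60),(3,255,255),15):
        if 200<r[0][0]<450 and r[0][1]<200:print(A,np.round(r[0],1),np.round(r[1],1),cv2.boundingRect(k))
    print("green")
    for A,r,k in blobs(im,(40,80,30),(85,255,255),60):print(A,np.round(r[0],1),np.round(r[1],1),cv2.boundingRect(k))
E
python3 -c "
import cv2;im=cv2.imread('pics/w4.png')
cv2.imwrite('pics/w4c.png',cv2.resize(im[20:180,230:430],None,fx=3.7,fy=3.7,interpolation=cv2.INTER_CUBIC))"
```

```text
[0.41567897 0.00927367 0.39759131] [-0.63803668 -0.48070428 -0.44218533]
w3 copper
97.0 [336. 102.] [ 4. 26.] (323, 100, 27, 5)
94.5 [401.   98.1] [28.1  4.7] (387, 96, 29, 6)
90.5 [269.  103.5] [ 4.3 26.2] (256, 101, 27, 6)
red
202.0 [335.1  13.2] [28.3 10.6] (321, 8, 29, 12)
200.5 [269.   15.5] [11. 28.] (255, 10, 29, 12)
26.5 [403.5   1.5] [3. 9.] (399, 0, 10, 4)
green
1044.0 [88.8 78.8] [62.4 19.2] (76, 47, 28, 65)
537.5 [170.  13.] [21.7 30.2] (157, 0, 27, 28)
w4 copper
58.5 [333.  111.5] [ 3. 20.] (323, 110, 21, 4)
55.0 [384.  107.5] [ 3. 20.] (374, 106, 21, 4)
52.0 [280.1 112.2] [ 3.5 20.1] (270, 110, 21, 5)
red
119.0 [279.5  42.5] [ 7. 21.] (269, 39, 22, 8)
118.0 [331.4  40.7] [ 7.6 21.3] (321, 37, 22, 9)
66.0 [207.6 108.9] [ 5.8 16.3] (205, 101, 7, 17)
30.0 [278.  29.] [4. 8.] (274, 27, 9, 5)
29.5 [386.  30.] [4. 8.] (382, 28, 9, 5)
27.0 [332.5  28. ] [4. 7.] (329, 26, 8, 5)
green
786.0 [199.3  23. ] [17.9 49.9] (187, 0, 26, 48)
755.5 [124.5  87.1] [52.5 16.2] (113, 61, 25, 54)
```

View pics/w4c.png

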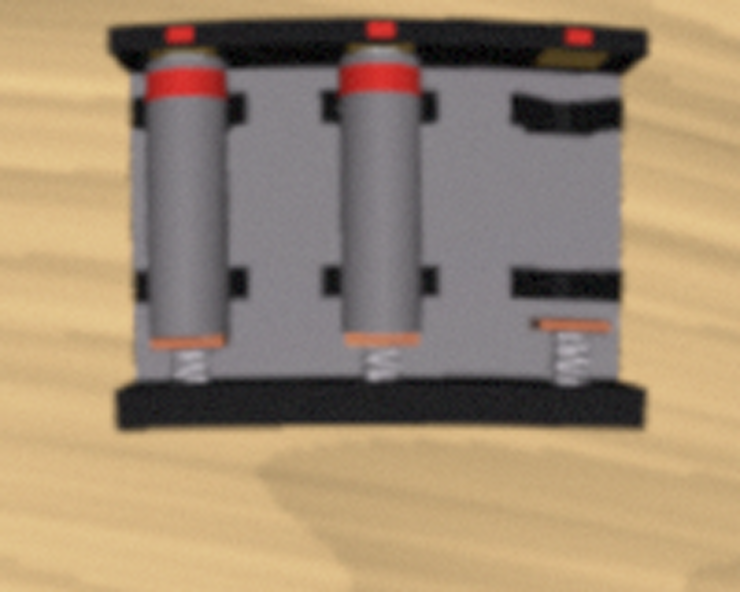

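Crop: the red dots on the contact bar are at the top, spent cells are in bays 3 and 2, the copper plates are below them, and bay 1 is empty at right. Now I'll triangulate.

```bash
python3 - <<'E'
from h import *
import json
a,b=json.load(open("w3.json")),json.load(open("w4.json"))
for n,p,q in(("pl3",(269,103.5),(280.1,112.2)),("pl2",(336,102),(333,111.5)),("pl1",(401,98.1),(384,107.5)),("band3",(269,15.5),(279.5,42.5)),("band2",(335.1,13.2),(331.4,40.7))):
    X,e=tri(ray(a,p,True),ray(b,q,True));print(n,X.round(4),round(e,4), onz(a,p,.05,True)[:2].round(4),onz(b,q,.05,True)[:2].round(4))
D=[onz(b,p,.058,True)[:2] for p in((278,29),(332.5,28),(386,30))];print("dots",np.round(D,4))
B=[onz(b,p,.057,True)[:2] for p in((279.5,42.5),(331.4,40.7))];print("bands top z57",np.round(B,4))
for P in(np.array(D),):
    y=(P[0]-P[2]);print(np.linalg.norm(y),np.degrees(np.arctan2(-y[0],y[1])))
# green cells
ct,cs=cams.calibration("top"),cams.calibration("side")
for n in("w3","w4"):
    im=cv2.imread(f"pics/{n}.png");c=json.load(open(n+".json"))
    for A,r,k in blobs(im,(40,80,30),(85,255,255),60)[:2]:
        bx=cv2.boxPoints(r);d=[np.linalg.norm(bx[0]-bx[1]),np.linalg.norm(bx[1]-bx[2])]
        m=((bx[0]+bx[1])/2,(bx[2]+bx[3])/2) if d[0]<d[1] else ((bx[1]+bx[2])/2,(bx[3]+bx[0])/2)
        e=[onz(c,q,.02,True)[:2] for q in m];print(n,"green centre",onz(c,r[0],.02,True)[:2].round(4),"ends",np.round(e,4).tolist(),"len",np.linalg.norm(e[0]-e[1]).round(4))
for A,r,k in blobs(cv2.imread("pics/top0.png"),(40,80,30),(85,255,255),60)[:2]:
    bx=cv2.boxPoints(r);d=[np.linalg.norm(bx[0]-bx[1]),np.linalg.norm(bx[1]-bx[2])]
    m=((bx[0]+bx[1])/2,(bx[2]+bx[3])/2) if d[0]<d[1] else ((bx[1]+bx[2])/2,(bx[3]+bx[0])/2)
    e=[onz(ct,q,.02)[:2] for q in m];print("top",np.round(e,4).tolist(),np.linalg.norm(e[0]-e[1]).round(4))
E
```

```text
pl3 [0.4707 0.0834 0.0382] 0.0005 [0.4713 0.0813] [0.4711 0.0821]
pl2 [0.4854 0.004  0.0635] 0.0005 [0.4855 0.0036] [0.485  0.0032]
pl1 [ 0.5061 -0.0733  0.0447] 0.0001 [ 0.5058 -0.0719] [ 0.506  -0.0722]
band3 [0.5781 0.1    0.0498] 0.0011 [0.5783 0.0994] [0.5778 0.1004]
band2 [0.5923 0.0237 0.0503] 0.001 [0.5924 0.0231] [0.5923 0.0242]
dots [[ 0.5972  0.105 ]
 [ 0.6107  0.0259]
 [ 0.6246 -0.0525]]
bands top z57 [[0.5766 0.0993]
 [0.5909 0.0241]]
0.1599151184251554 9.851405287467195
w3 green centre [0.4874 0.3859] ends [[0.5374, 0.4075], [0.4395, 0.3681]] len 0.1055
w3 green centre [0.5846 0.2484] ends [[0.6071, 0.2492], [0.5625, 0.2481]] len 0.0446
w4 green centre [0.6068 0.2489] ends [[0.652, 0.2496], [0.5631, 0.2495]] len 0.0889
w4 green centre [0.4878 0.3872] ends [[0.5361, 0.4072], [0.4406, 0.3695]] len 0.1027
top [[0.5332, 0.4097], [0.4407, 0.3734]] 0.0994
top [[0.6615, 0.2535], [0.5646, 0.252]] 0.0968
```

Emit:
carry_out:
  jaw: [-0.4,-0.4,-0.4,-0.4,-0.4]
  linear:
    - [26,3,40]
    - [26,3,40]
    - [26,4,40]
    - [26,4,40]
    - [25,3,40]
  yaw: [0,0,0,0,0]

```text
t: 6.9
tool_pos: [0.546, 0.0149, 0.1959]
orientation: [-3.13, -0.268, 0.004]
contact_force: [-0.4, 0.4, 0.5]
grip_width: 0.699
gripper_force: 0.0
```

Emit:
carry_out:
  jaw: [-0.4,-0.4,-0.4,-0.4]
  linear:
    - [0,0,40]
    - [0,0,35]
    - [0,0,0]
    - [0,0,0]
  yaw: [0,0,0,0]

```text
t: 7.4
tool_pos: [0.5465, 0.0154, 0.1244]
orientation: [-3.13, -0.268, -0.001]
contact_force: [0.2, 0.4, -0.6]
grip_width: 0.701
gripper_force: 0.0
```

```bash
python3 - <<'E'
from h import *
t,R,s=tool();print(t,R.round(3)[:,0],s["contact_force"])
print(go([.5459,.0145,.042],(-.171,.985)))
c=cams.calibration("top");w=cams.read_camera("top")
A,r,k=blobs(w,(0,130,50),(8,255,255),1000)[0];print(A,np.round(r,1).tolist() if 0 else r,onz(c,r[0],.045))
h=cv2.convexHull(k);q=cv2.approxPolyDP(h,8,True)[:,0];print([onz(c,p,.055)[:2].round(3).tolist() for p in q])
cv2.imwrite("pics/w5.png",cams.read_camera("wrist"))
E
```

```text
[0.54647402 0.01536373 0.12436275] [0.985 0.17  0.   ] [ 0.20576182  0.41466231 -0.58681199]
(array([-0.7,  0.8, 82.4]), -0.001)
4885.5 ((475.7276916503906, 204.83590698242188), (64.0784912109375, 81.09782409667969), 88.60282135009766) [ 0.47655846 -0.4263835   0.045     ]
[[0.56, -0.525], [0.396, -0.528], [0.394, -0.321], [0.55, -0.32]]
```

View pics/w5.png

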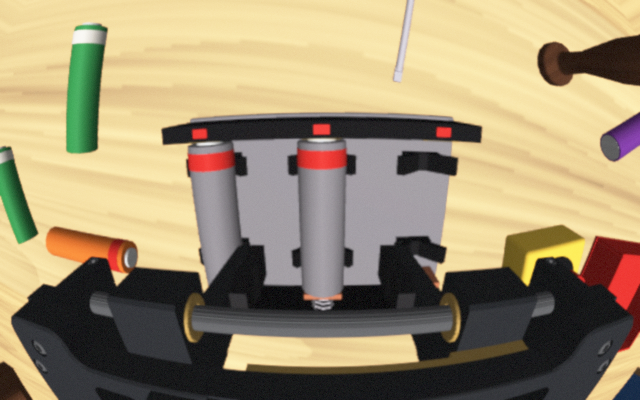

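The spent cell in bay 2 (320,220) sits centred between the fingers. I'll descend, grip and lift it straight out.

Emit:
carry_out:
  jaw: [-0.4,-0.4,-0.4,-0.4]
  linear:
    - [0,0,35]
    - [0,0,30]
    - [0,0,15]
    - [0,0,2]
  yaw: [0,0,0,0]

```text
t: 8.0
tool_pos: [0.5464, 0.0154, 0.0418]
orientation: [3.13, 0.268, -0.0]
contact_force: [1.1, -0.0, -0.4]
grip_width: 0.704
gripper_force: 0.0
```

Emit:
carry_out:
  jaw: [1,1,1,1,1]
  linear:
    - [0,0,0]
    - [0,0,0]
    - [0,0,0]
    - [0,0,0]
    - [0,0,-4]
  yaw: [0,0,0,0,0]
  newtons: 35

```text
t: 8.62
tool_pos: [0.5467, 0.0154, 0.0456]
orientation: [-3.13, -0.268, -0.001]
contact_force: [3.3, -0.6, -7.5]
grip_width: 0.374
gripper_force: 35.0
```

Emit:
carry_out:
  jaw: [1,1,1,1,1]
  linear:
    - [0,0,-5]
    - [0,0,-8]
    - [0,0,-10]
    - [0,0,-12]
    - [0,0,-20]
  yaw: [0,0,0,0,0]

```text
t: 9.25
tool_pos: [0.5445, 0.015, 0.1012]
orientation: [3.13, 0.268, -0.006]
contact_force: [0.3, -0.0, -1.8]
grip_width: 0.376
gripper_force: 35.0
```

Emit:
carry_out:
  jaw: [1,1,1]
  linear:
    - [0,0,-40]
    - [0,0,-40]
    - [0,0,0]
  yaw: [0,0,0]

```text
t: 9.62
tool_pos: [0.5472, 0.0153, 0.1839]
orientation: [3.129, 0.268, 0.006]
contact_force: [1.3, 0.2, -2.6]
grip_width: 0.37
gripper_force: 35.0
```

```bash
python3 - <<'E'
from h import *
t,R,s=tool();print(t,s["contact_force"],s["grip_width"],s["gripper_force"])
print(go([.475,-.387,.20]))
cv2.imwrite("pics/w6.png",cams.read_camera("wrist"))
E
```

```text
[0.54718144 0.01534718 0.1839074 ] [ 1.26902005  0.2459923  -2.56339655] 0.3699643193927402 34.998261854052544
(array([-139.4,  384.3,  -16.2]), 0.0)
```

View pics/w6.png

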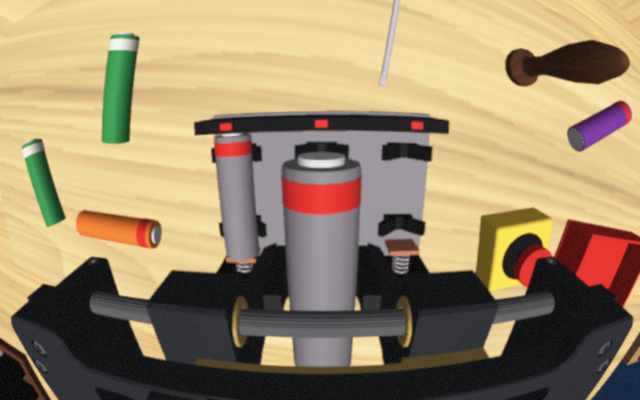

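The spent cell is held level in the gripper. Carrying it to the bin.

Emit:
carry_out:
  jaw: [1,1,1,1,1]
  linear:
    - [-13,35,-6]
    - [-13,35,0]
    - [-13,35,0]
    - [-13,35,0]
    - [-13,35,0]
  yaw: [0,0,0,0,0]

```text
t: 10.3
tool_pos: [0.5098, -0.169, 0.185]
orientation: [-3.129, -0.268, 0.007]
contact_force: [0.8, -0.3, -2.7]
grip_width: 0.376
gripper_force: 35.0
```

Emit:
carry_out:
  jaw: [1,1,1,1,1]
  linear:
    - [-13,35,0]
    - [-13,35,0]
    - [-13,35,0]
    - [-12,35,0]
    - [-12,35,20]
  yaw: [0,0,0,0,0]

```text
t: 10.92
tool_pos: [0.4788, -0.3522, 0.166]
orientation: [-3.13, -0.268, 0.002]
contact_force: [0.5, -0.3, -1.8]
grip_width: 0.376
gripper_force: 35.0
```

Emit:
carry_out:
  jaw: [1,1,1]
  linear:
    - [-12,34,30]
    - [0,0,0]
    - [0,0,0]
  yaw: [0,0,0]

```text
t: 11.3
tool_pos: [0.473, -0.3853, 0.1356]
orientation: [-3.127, -0.269, 0.003]
contact_force: [-0.1, -0.0, -1.7]
grip_width: 0.374
gripper_force: 35.0
```

```bash
python3 - <<'E'
from h import *
t,R,s=tool();print(t,s["contact_force"],s["grip_width"],s["gripper_force"])
w=cams.read_camera("wrist");cv2.imwrite("pics/w7.png",w)
c=cams.calibration("top");T=cams.read_camera("top")
A,r,k=blobs(T,(0,130,50),(8,255,255),800)[0];print(A,r)
h=cv2.convexHull(k);q=cv2.approxPolyDP(h,8,True)[:,0];print([onz(c,p,.055)[:2].round(3).tolist() for p in q])
E
```

```text
[ 0.47301765 -0.38533329  0.13555409] [-0.13846783 -0.03847506 -1.69466143] 0.37397370214335107 34.99847665429115
2092.0 ((472.30242919921875, 205.07327270507812), (64.26432037353516, 73.35926055908203), 88.09085083007812)
[[0.56, -0.48], [0.396, -0.51], [0.394, -0.324], [0.547, -0.317]]
```

View pics/w7.png

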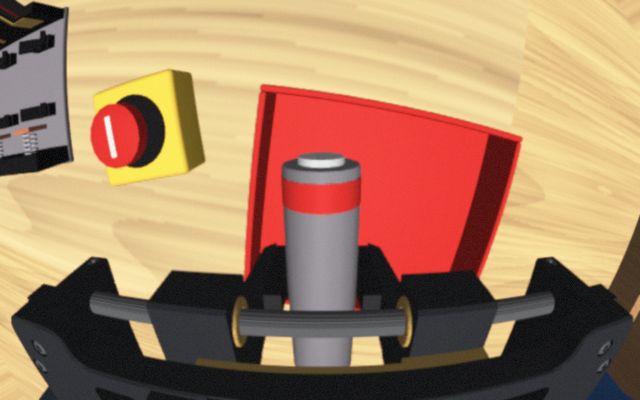

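The cell is inside the bin outline, with the left wall at about (258,180). Lowering and releasing.

Emit:
carry_out:
  jaw: [1,1,1,1]
  linear:
    - [3,5,35]
    - [0,0,35]
    - [0,0,25]
    - [0,0,0]
  yaw: [0,0,0,0]

```text
t: 11.9
tool_pos: [0.4769, -0.3894, 0.0406]
orientation: [-3.127, -0.27, 0.004]
contact_force: [-0.4, -0.2, -2.2]
grip_width: 0.375
gripper_force: 35.0
```

Emit:
carry_out:
  jaw: [0,0,0,0,0]
  linear:
    - [0,0,0]
    - [0,0,0]
    - [0,0,-30]
    - [0,0,-40]
    - [0,0,-40]
  yaw: [0,0,0,0,0]

```text
t: 12.52
tool_pos: [0.4778, -0.3915, 0.1542]
orientation: [3.129, 0.268, 0.002]
contact_force: [1.2, -0.5, 0.3]
grip_width: 0.5
gripper_force: 0.0
```

Emit:
carry_out:
  jaw: [-0.4,-0.4,-0.4,-0.4,-0.4]
  linear:
    - [10,-38,-35]
    - [12,-38,0]
    - [12,-38,0]
    - [12,-38,0]
    - [12,-38,0]
  yaw: [0,0,0,0,0]

```text
t: 13.15
tool_pos: [0.5029, -0.1931, 0.1882]
orientation: [3.129, 0.268, 0.003]
contact_force: [-0.0, -0.1, 0.1]
grip_width: 0.702
gripper_force: 0.0
```

Emit:
carry_out:
  jaw: [-0.4,-0.4,-0.4,-0.4,-0.4]
  linear:
    - [12,-38,0]
    - [12,-38,0]
    - [10,-38,0]
    - [8,-38,0]
    - [8,-38,0]
  yaw: [0,0,0,0,0]

```text
t: 13.78
tool_pos: [0.5199, 0.0029, 0.1881]
orientation: [3.13, 0.268, 0.004]
contact_force: [-0.8, -0.1, 0.5]
grip_width: 0.7
gripper_force: 0.0
```

Emit:
carry_out:
  jaw: [-0.4,-0.4,-0.4,-0.4]
  linear:
    - [8,-38,0]
    - [8,-38,0]
    - [0,-15,20]
    - [0,0,0]
  yaw: [0,0,0,0]

```text
t: 14.28
tool_pos: [0.5189, 0.0952, 0.1669]
orientation: [-3.13, -0.272, 0.001]
contact_force: [-0.3, -0.3, -0.2]
grip_width: 0.699
gripper_force: 0.0
```

```bash
python3 - <<'E'
from h import *
t,R,s=tool();print(t,s["contact_force"],s["grip_width"])
print(go([.5325,.0942,.10],(-.171,.985)))
E
```

```text
[0.51888533 0.09515989 0.16686428] [-0.27927056 -0.33144588 -0.19853498] 0.698621670468272
(array([13.3,  3.3, 66.9]), 0.002)
```

Emit:
carry_out:
  jaw: [-0.4,-0.4,-0.4,-0.4,-0.4]
  linear:
    - [13,3,30]
    - [0,0,35]
    - [0,0,35]
    - [0,0,20]
    - [0,0,5]
  yaw: [0,0,0,0,0]

```text
t: 14.9
tool_pos: [0.533, 0.0924, 0.0415]
orientation: [3.13, 0.267, -0.001]
contact_force: [0.4, 0.6, 0.3]
grip_width: 0.702
gripper_force: 0.0
```

Emit:
carry_out:
  jaw: [1,1,1,1,1]
  linear:
    - [0,0,0]
    - [0,0,0]
    - [0,0,0]
    - [0,0,0]
    - [0,0,-4]
  yaw: [0,0,0,0,0]

```text
t: 15.52
tool_pos: [0.5334, 0.0934, 0.0457]
orientation: [-3.13, -0.268, -0.002]
contact_force: [3.9, 1.3, -7.1]
grip_width: 0.377
gripper_force: 35.0
```

Emit:
carry_out:
  jaw: [1,1,1,1,1]
  linear:
    - [0,0,-8]
    - [0,0,-10]
    - [0,0,-20]
    - [0,0,-40]
    - [0,0,-40]
  yaw: [0,0,0,0,0]

```text
t: 16.15
tool_pos: [0.5312, 0.0927, 0.1654]
orientation: [3.129, 0.268, -0.005]
contact_force: [0.9, -0.7, -2.1]
grip_width: 0.372
gripper_force: 35.0
```

Emit:
carry_out:
  jaw: [1,1,1,1,1]
  linear:
    - [-6,35,-30]
    - [-8,38,0]
    - [-8,38,0]
    - [-10,38,0]
    - [-10,38,0]
  yaw: [0,0,0,0,0]

```text
t: 16.77
tool_pos: [0.5215, -0.0994, 0.1945]
orientation: [-3.13, -0.268, 0.004]
contact_force: [-0.1, -0.1, -3.3]
grip_width: 0.375
gripper_force: 35.0
```

Emit:
carry_out:
  jaw: [1,1,1,1,1]
  linear:
    - [-12,38,0]
    - [-12,38,0]
    - [-12,38,0]
    - [-12,38,0]
    - [-12,38,0]
  yaw: [0,0,0,0,0]

```text
t: 17.4
tool_pos: [0.4947, -0.2961, 0.1945]
orientation: [-3.129, -0.268, 0.004]
contact_force: [0.7, -0.7, -1.2]
grip_width: 0.372
gripper_force: 35.0
```

Emit:
carry_out:
  jaw: [1,1,1,1,1]
  linear:
    - [-12,38,0]
    - [-12,38,0]
    - [-12,38,0]
    - [-10,38,0]
    - [0,0,0]
  yaw: [0,0,0,0,0]

```text
t: 18.02
tool_pos: [0.4738, -0.4564, 0.1941]
orientation: [3.131, 0.26, -0.004]
contact_force: [-0.5, 0.4, -2.1]
grip_width: 0.374
gripper_force: 35.0
```

```bash
python3 - <<'E'
from h import *
t,R,s=tool();print(t,s["contact_force"],s["grip_width"],s["gripper_force"])
print(go([.472,-.455,.12]))
w=cams.read_camera("wrist");cv2.imwrite("pics/w8.png",w)
T=cams.read_camera("top");a=cv2.resize(w,(480,300));b=cv2.resize(T[120:320,200:520],(480,300));cv2.imwrite("pics/v8.png",np.vstack([a,b]))
E
```

```text
[ 0.47384604 -0.45638196  0.19412454] [-0.537828    0.4354216  -2.14893891] 0.37441149632312976 34.9982213973999
(array([-1.4, -1.7, 74.1]), 0.0)
```

View pics/v8.png

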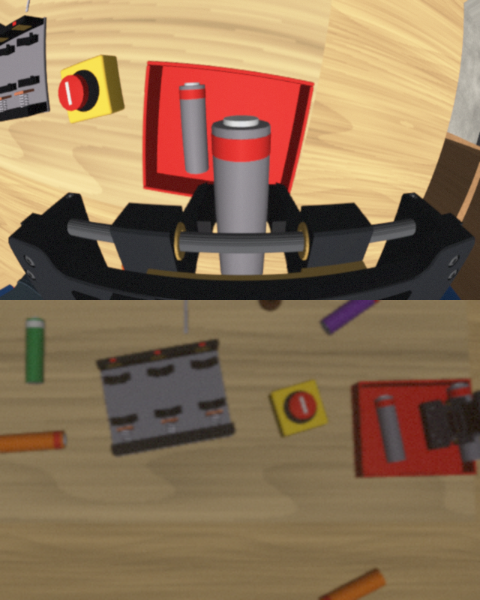

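The first spent cell lies in the bin at (193,128) in the wrist picture, and the second is held beside it. Lowering 8 mm to the right and releasing.

Emit:
carry_out:
  jaw: [1,1,1,1,1]
  linear:
    - [0,8,35]
    - [0,0,35]
    - [0,0,35]
    - [0,0,35]
    - [0,0,13]
  yaw: [0,0,0,0,0]

```text
t: 18.75
tool_pos: [0.4776, -0.4583, 0.0391]
orientation: [-3.126, -0.271, 0.004]
contact_force: [0.3, 0.1, -2.2]
grip_width: 0.377
gripper_force: 35.0
```

Emit:
carry_out:
  jaw: [0,0,0,0,0]
  linear:
    - [0,0,0]
    - [0,0,0]
    - [0,0,0]
    - [0,0,-40]
    - [0,0,-40]
  yaw: [0,0,0,0,0]

```text
t: 19.38
tool_pos: [0.4784, -0.4612, 0.1224]
orientation: [3.13, 0.268, 0.0]
contact_force: [0.0, -0.3, 0.3]
grip_width: 0.502
gripper_force: 0.0
```

Emit:
carry_out:
  jaw: [-0.4,-0.4,-0.4,-0.4,-0.4]
  linear:
    - [10,-20,-40]
    - [12,-38,-40]
    - [12,-38,0]
    - [12,-38,0]
    - [12,-38,0]
  yaw: [0,0,0,0,0]

```text
t: 20.0
tool_pos: [0.5066, -0.2807, 0.202]
orientation: [3.129, 0.268, 0.002]
contact_force: [0.7, 0.5, 0.4]
grip_width: 0.699
gripper_force: 0.0
```

```bash
python3 - <<'E'
from h import *
import json
t,R,s=tool();print(t,s["contact_force"],s["grip_width"])
c=cams.calibration("top");T=cams.read_camera("top");cv2.imwrite("pics/t9.png",T)
cv2.imwrite("pics/v9.png",cv2.resize(T[130:280,230:530],(720,360)))
for A,r,k in blobs(T,(40,80,30),(85,255,255),60)[:2]:
    bx=cv2.boxPoints(r);d=[np.linalg.norm(bx[0]-bx[1]),np.linalg.norm(bx[1]-bx[2])]
    m=((bx[0]+bx[1])/2,(bx[2]+bx[3])/2) if d[0]<d[1] else ((bx[1]+bx[2])/2,(bx[3]+bx[0])/2)
    print("top",r[0],[onz(c,q,.02)[:2].round(3).tolist() for q in m])
print(go([.60,.10,.25]))
print("view spot for cells",go([.45,.28,.30],(0,1)))
E
```

```text
[ 0.50664139 -0.28071616  0.20196431] [0.65736041 0.50790619 0.37730416] 0.6989949528538594
top (170.39471435546875, 202.6219482421875) [[0.533, 0.41], [0.441, 0.373]]
top (222.5, 156.5) [[0.661, 0.254], [0.565, 0.252]]
(array([ 156.6, -351.8,  -46.7]), 0.0)
view spot for cells (array([  40.9, -555.6,  -96.4]), 0.178)
```

View pics/v9.png

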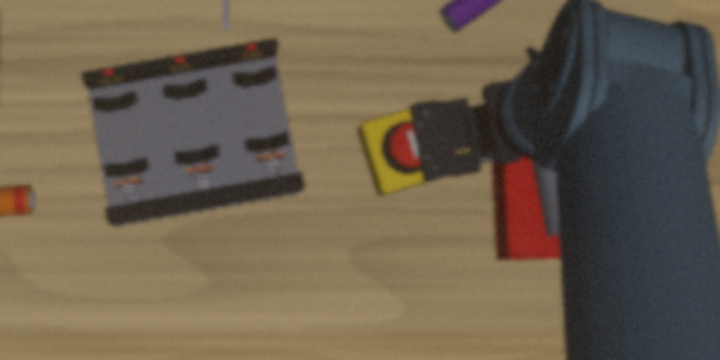

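The holder is empty, both spent cells are in the bin and the stop head looks unchanged. Now the fresh cells.

Emit:
carry_out:
  jaw: [-0.4,-0.4,-0.4,-0.4,-0.4]
  linear:
    - [6,-38,-10]
    - [6,-38,-10]
    - [6,-38,-10]
    - [6,-38,-10]
    - [6,-38,-8]
  yaw: [0,0,0,0,0]

```text
t: 20.68
tool_pos: [0.5038, -0.0884, 0.2501]
orientation: [3.129, 0.268, 0.003]
contact_force: [-0.1, 0.2, 0.1]
grip_width: 0.703
gripper_force: 0.0
```

Emit:
carry_out:
  jaw: [-0.4,-0.4,-0.4,-0.4,-0.4]
  linear:
    - [6,-38,0]
    - [6,-38,0]
    - [6,-38,0]
    - [6,-38,0]
    - [6,-38,0]
  yaw: [0,0,0,0,0]

```text
t: 21.3
tool_pos: [0.501, 0.104, 0.2497]
orientation: [3.13, 0.268, 0.003]
contact_force: [0.0, -0.3, 0.2]
grip_width: 0.701
gripper_force: 0.0
```

Emit:
carry_out:
  jaw: [-0.4,-0.4,-0.4,-0.4,-0.4]
  linear:
    - [6,-38,0]
    - [6,-38,0]
    - [6,-38,0]
    - [5,-30,0]
    - [0,0,0]
  yaw: [0,0,0,0,0.178]

```text
t: 21.92
tool_pos: [0.4984, 0.2519, 0.2497]
orientation: [-3.139, 0.011, -0.001]
contact_force: [0.8, -1.4, -0.8]
grip_width: 0.698
gripper_force: 0.0
```

Emit:
carry_out:
  jaw: [-0.4,-0.4]
  linear:
    - [0,0,0]
    - [0,0,0]
  yaw: [0,0]

```text
t: 22.18
tool_pos: [0.4992, 0.2482, 0.2491]
orientation: [3.141, -0.007, 0.001]
contact_force: [0.4, 0.0, -0.2]
grip_width: 0.702
gripper_force: 0.0
```

```bash
cat >> h.py <<'E'
def cell(c,im,z=.02):
    "green cells in a wrist picture: flat end, middle, direction to the white band"
    out=[]
    for A,r,k in blobs(im,(40,80,30),(85,255,255),300):
        P=np.array([onz(c,p,z,True)[:2] for p in k[:,0]])
        m,d=cv2.fitLine((P*1000).astype(np.float32),cv2.DIST_L2,0,.01,.01)[[2,3],0]/1000,None
        v=cv2.fitLine((P*1000).astype(np.float32),cv2.DIST_L2,0,.01,.01)[:2,0]
        if v[0]<0:v=-v
        u=(P-m)@v; n=(P-m)@np.array([-v[1],v[0]])
        ctr=m+np.array([-v[1],v[0]])*(np.percentile(n,5)+np.percentile(n,95))/2
        flat=ctr+v*u.min(); border=bool((k[:,0]<2).any() or (k[:,0,0]>637).any())
        out.append((A,flat.round(4),(flat+.06*v).round(4),v.round(3),round(float(np.ptp(u)),4),round(float(np.ptp(n)),4),border))
    return out
E
python3 - <<'E'
from h import *
t,R,s=tool();print(t,R[:,0].round(3),s["contact_force"])
c=cams.calibration("wrist");w=cams.read_camera("wrist");cv2.imwrite("pics/w10.png",w)
for o in cell(c,w):print(o)
print(go([.634,.2505,.12],(0,1)))
E
```

```text
[0.49921498 0.24817125 0.24912941] [ 1.    -0.005  0.001] [ 0.43824734  0.00994657 -0.16929377]
(2343.0, array([0.5635, 0.2505]), array([0.6235, 0.2508]), array([1.   , 0.004], dtype=float32), 0.1014, 0.0315, False)
(1879.5, array([0.4381, 0.3697]), array([0.4944, 0.3905]), array([0.938, 0.347], dtype=float32), 0.1021, 0.0358, False)
(array([134.7,  -3.1, 129.1]), -0.005)
```

Emit:
carry_out:
  jaw: [-0.4,-0.4,-0.4,-0.4,-0.4]
  linear:
    - [34,-1,20]
    - [34,-1,20]
    - [34,-1,25]
    - [32,0,30]
    - [0,0,35]
  yaw: [-0.005,0,0,0,0]

```text
t: 22.85
tool_pos: [0.6359, 0.2498, 0.1179]
orientation: [-3.141, 0.006, -0.004]
contact_force: [0.6, -0.1, -0.9]
grip_width: 0.699
gripper_force: 0.0
```

Emit:
carry_out:
  jaw: [-0.4,-0.4,-0.4,-0.4,-0.4]
  linear:
    - [0,0,35]
    - [0,0,30]
    - [0,0,20]
    - [0,0,10]
    - [0,0,0]
  yaw: [0,0,0,0,0]

```text
t: 23.48
tool_pos: [0.633, 0.2512, 0.0237]
orientation: [3.142, -0.003, -0.0]
contact_force: [0.1, -0.4, 0.2]
grip_width: 0.698
gripper_force: 0.0
```

Emit:
carry_out:
  jaw: [1,1,1,1,1]
  linear:
    - [0,0,0]
    - [0,0,0]
    - [0,0,0]
    - [0,0,0]
    - [0,0,-10]
  yaw: [0,0,0,0,0]

```text
t: 24.1
tool_pos: [0.632, 0.2507, 0.033]
orientation: [3.14, -0.003, -0.003]
contact_force: [-0.5, 0.1, -2.1]
grip_width: 0.378
gripper_force: 35.0
```

Emit:
carry_out:
  jaw: [1,1,1,1,1]
  linear:
    - [0,0,-30]
    - [0,0,-40]
    - [0,0,-40]
    - [0,0,-30]
    - [0,0,0]
  yaw: [0,0,0,0,0]

```text
t: 24.72
tool_pos: [0.6342, 0.2519, 0.1763]
orientation: [-3.14, 0.004, -0.007]
contact_force: [0.5, -0.1, -2.8]
grip_width: 0.375
gripper_force: 35.0
```

```bash
python3 - <<'E'
from h import *
t,R,s=tool();print(t,s["contact_force"],s["moment"],s["grip_width"],s["gripper_force"])
b1=np.array([.5599,-.0643]);x=np.array([.985,.171])
p=b1+.030*x
print(p,go([*p,.17],(-.171,.985)))
E
```

```text
[0.63418786 0.25191627 0.17628465] [ 0.54775354 -0.08215992 -2.76847505] [ 0.11995319 -0.03122821 -0.08712143] 0.3754593366426195 34.991326332092285
[ 0.58945 -0.05917] (array([-44.1, 311.2,   5.5]), -0.174)
```

Emit:
carry_out:
  jaw: [1,1,1,1,1]
  linear:
    - [-5,35,0]
    - [-5,35,0]
    - [-5,35,0]
    - [-5,35,0]
    - [-6,35,0]
  yaw: [0,0,0,0,0]

```text
t: 25.35
tool_pos: [0.6051, 0.0748, 0.1717]
orientation: [3.141, -0.003, -0.005]
contact_force: [0.7, -0.2, -2.7]
grip_width: 0.375
gripper_force: 35.0
```

Emit:
carry_out:
  jaw: [1,1,1,1,1]
  linear:
    - [-6,35,0]
    - [-6,35,0]
    - [-6,35,0]
    - [-6,32,0]
    - [0,0,0]
  yaw: [0,0,0,0,-0.174]

```text
t: 25.98
tool_pos: [0.5803, -0.0648, 0.1715]
orientation: [3.128, 0.267, -0.007]
contact_force: [0.1, 0.5, -3.7]
grip_width: 0.375
gripper_force: 35.0
```

Emit:
carry_out:
  jaw: [1,1]
  linear:
    - [0,0,30]
    - [0,0,0]
  yaw: [0,0]

```text
t: 26.22
tool_pos: [0.5793, -0.0608, 0.1404]
orientation: [-3.129, -0.269, 0.011]
contact_force: [0.8, -0.0, -3.4]
grip_width: 0.374
gripper_force: 35.0
```

```bash
python3 - <<'E'
from h import *
t,R,s=tool();print(t,R[:,0].round(3),s["contact_force"],s["grip_width"],s["gripper_force"])
w=cams.read_camera("wrist");cv2.imwrite("pics/w11.png",w)
S=cams.read_camera("side");cv2.imwrite("pics/s11.png",S)
b1=np.array([.5599,-.0643]);x=np.array([.985,.171])
print(go([*(b1+.025*x),.09],(-.171,.985)))
# bay lateral check: dots on contact bar and cell in picture
for A,r,k in blobs(w,(0,150,60),(3,255,255),15):
    if r[0][1]<260:print("red",A,np.round(r[0],1))
for A,r,k in blobs(w,(40,80,30),(85,255,255),300):print("green",A,cv2.boundingRect(k))
c=cams.calibration("wrist");print([onz(c,r[0],.058,True)[:2].round(4).tolist() for A,r,k in blobs(w,(0,150,60),(3,255,255),15) if r[0][1]<260])
a=cv2.resize(w,(640,400))[0:300];b=cv2.resize(S[150:270,200:400],(500,300))
cv=np.zeros((600,640,3),np.uint8);cv[:300]=a;cv[300:,:500]=b;cv2.imwrite("pics/v11.png",cv)
E
```

```text
[ 0.57929608 -0.06080178  0.14041663] [ 0.985  0.171 -0.007] [ 0.84457694 -0.02315696 -3.37866617] 0.3740405617011261 34.99138355255127
(array([ 3. ,  0.1, 53.1]), 0.0)
red 148.0 [320.5 153. ]
red 125.5 [617.1 119.5]
red 120.0 [208.  155.5]
red 115.0 [ 75.5 256. ]
red 86.0 [119.9 161. ]
green 5388.5 (286, 225, 72, 87)
green 1502.0 (294, 338, 57, 29)
green 1176.5 (285, 175, 74, 29)
green 543.0 (0, 184, 19, 62)
[[0.6283, -0.0523], [0.7254, -0.3267], [0.6142, 0.0274], [0.4938, 0.1762], [0.5998, 0.1067]]
```

Emit:
carry_out:
  jaw: [1,1,1,1]
  linear:
    - [4,0,30]
    - [0,0,17]
    - [0,0,3]
    - [0,0,0]
  yaw: [0,0,0,0]
  newtons: 22

```text
t: 26.82
tool_pos: [0.5865, -0.0599, 0.0942]
orientation: [3.13, 0.27, 0.001]
contact_force: [-0.3, -0.7, -2.0]
grip_width: 0.38
gripper_force: 22.0
```

Emit:
carry_out:
  jaw: [1,1,1,1,1]
  linear:
    - [0,0,3]
    - [0,0,3]
    - [0,0,3]
    - [0,0,3]
    - [0,0,0]
  yaw: [0,0,0,0,0]

```text
t: 27.45
tool_pos: [0.5862, -0.06, 0.0817]
orientation: [3.13, 0.27, -0.0]
contact_force: [-1.1, -0.6, -0.5]
grip_width: 0.382
gripper_force: 22.0
```

Emit:
carry_out:
  jaw: [1,1,1,1]
  linear:
    - [0,0,2]
    - [0,0,2]
    - [0,0,2]
    - [0,0,0]
  yaw: [0,0,0,0]

```text
t: 27.95
tool_pos: [0.5857, -0.0601, 0.0754]
orientation: [3.13, 0.27, -0.002]
contact_force: [-3.9, -0.7, 1.4]
grip_width: 0.375
gripper_force: 22.0
```

Emit:
carry_out:
  jaw: [1,1,1,1]
  linear:
    - [0,0,2]
    - [0,0,2]
    - [0,0,1]
    - [0,0,0]
  yaw: [0,0,0,0]

```text
t: 28.45
tool_pos: [0.5856, -0.0601, 0.0703]
orientation: [3.13, 0.269, -0.002]
contact_force: [-5.7, -1.5, 1.5]
grip_width: 0.379
gripper_force: 22.0
```

```bash
python3 - <<'E'
from h import *
t,R,s=tool();print(t,s["contact_force"],s["moment"],s["grip_width"])
w=cams.read_camera("wrist");S=cams.read_camera("side");cv2.imwrite("pics/s12.png",S);cv2.imwrite("pics/w12.png",w)
for n,W in(("before",cv2.imread("pics/w11.png")),("now",w)):
    hs=cv2.cvtColor(W,cv2.COLOR_BGR2HSV)[100:320,270:375]
    m=cv2.inRange(hs,np.array((40,80,30)),np.array((85,255,255)));ys,xs=np.nonzero(m);
    wht=cv2.inRange(hs,np.array((0,0,170)),np.array((180,60,255)));y2,x2=np.nonzero(wht)
    print(n,"green rows",ys.min()+100,"white rows",y2.min()+100,y2.max()+100,"cols",x2.min()+270,x2.max()+270)
for n,q in(("before",cv2.imread("pics/s11.png")),("now",S)):
    for A,r,k in blobs(q,(40,80,30),(85,255,255),20):
        if r[0][0]>262:print("side",n,A,np.round(r[0],1),np.round(r[1],1),round(r[2]),cv2.boundingRect(k))
E
```

```text
[ 0.58558616 -0.06010178  0.07034742] [-5.66083446 -1.54978587  1.53544214] [-0.14240184  0.93151694 -0.00367488] 0.37903279252785205
before green rows 175 white rows 100 232 cols 286 358
now green rows 177 white rows 100 259 cols 277 365
side before 160.0 [315.7 171.3] [19.6 10.2] 11 (307, 165, 20, 14)
side now 157.5 [313.7 191.6] [21.5  9.4] 27 (305, 183, 20, 18)
```

Emit:
carry_out:
  jaw: [1,1,1,1,1]
  linear:
    - [0,0,0]
    - [-4,0,0]
    - [-4,0,0]
    - [-4,0,0]
    - [0,0,0]
  yaw: [0,0,0,0,0]
  newtons: 40

```text
t: 29.18
tool_pos: [0.5754, -0.0618, 0.0711]
orientation: [-3.13, -0.27, -0.004]
contact_force: [4.1, 0.7, -3.9]
grip_width: 0.374
gripper_force: 40.0
```

Emit:
carry_out:
  jaw: [1,1,1,1]
  linear:
    - [-4,0,0]
    - [-4,0,0]
    - [-2,0,0]
    - [0,0,0]
  yaw: [0,0,0,0]

```text
t: 29.68
tool_pos: [0.5668, -0.0633, 0.0716]
orientation: [-3.13, -0.27, -0.008]
contact_force: [6.5, 1.5, -2.3]
grip_width: 0.372
gripper_force: 40.0
```

Emit:
carry_out:
  jaw: [1,1,1]
  linear:
    - [-3,0,0]
    - [-2,0,0]
    - [0,0,0]
  yaw: [0,0,0]

```text
t: 30.05
tool_pos: [0.5629, -0.064, 0.072]
orientation: [-3.129, -0.27, -0.012]
contact_force: [8.7, 0.5, -2.8]
grip_width: 0.377
gripper_force: 40.0
```

Emit:
carry_out:
  jaw: [1,1,1,1,1]
  linear:
    - [0,0,3]
    - [0,0,3]
    - [0,0,3]
    - [0,0,3]
    - [0,0,0]
  yaw: [0,0,0,0,0]
  newtons: 25

```text
t: 30.68
tool_pos: [0.5632, -0.0639, 0.0602]
orientation: [-3.13, -0.27, -0.012]
contact_force: [8.9, 1.4, -0.4]
grip_width: 0.377
gripper_force: 25.0
```

```bash
python3 - <<'E'
from h import *
t,R,s=tool();print(t,s["contact_force"],s["moment"],s["grip_width"])
S=cams.read_camera("side");cv2.imwrite("pics/s13.png",S)
for A,r,k in blobs(S,(40,80,30),(85,255,255),20):
    if r[0][0]>262:print("side",A,np.round(r[0],1),np.round(r[1],1),round(r[2]),cv2.boundingRect(k))
E
```

```text
[ 0.56322044 -0.06393467  0.06018288] [ 8.91067001  1.38985946 -0.36628283] [ 0.22311849 -1.72829618  0.02844597] 0.376992657889504
side 146.5 [320.7 194.6] [19.   9.9] 19 (313, 187, 19, 15)
```

Tipping down now; I'll lower the rest of the way.

Emit:
carry_out:
  jaw: [1,1,1,1,1]
  linear:
    - [0,0,3]
    - [0,0,3]
    - [0,0,3]
    - [0,0,2]
    - [0,0,0]
  yaw: [0,0,0,0,0]

```text
t: 31.35
tool_pos: [0.563, -0.0639, 0.0492]
orientation: [-3.13, -0.27, -0.011]
contact_force: [9.2, 1.4, -0.2]
grip_width: 0.38
gripper_force: 25.0
```

```bash
python3 - <<'E'
from h import *
t,R,s=tool();print(t,s["contact_force"],s["moment"],s["grip_width"])
S=cams.read_camera("side");cv2.imwrite("pics/s14.png",S)
for A,r,k in blobs(S,(40,80,30),(85,255,255),20):
    if r[0][0]>262:print("side",A,np.round(r[0],1),np.round(r[1],1),round(r[2]),cv2.boundingRect(k))
E
```

```text
[ 0.56302171 -0.06388826  0.04916787] [ 9.15890403  1.44511391 -0.15853079] [ 0.25614763 -1.61395058  0.06915822] 0.38036653558049965
side 131.5 [320.8 195.8] [17.7  9.3] 12 (312, 190, 19, 12)
```

Emit:
carry_out:
  jaw: [1,1,1,1]
  linear:
    - [0,0,2]
    - [3,0,0]
    - [3,0,0]
    - [0,0,0]
  yaw: [0,0,0,0]

```text
t: 31.9
tool_pos: [0.5668, -0.0626, 0.0469]
orientation: [-3.129, -0.271, -0.004]
contact_force: [2.4, 1.9, 5.5]
grip_width: 0.38
gripper_force: 25.0
```

Emit:
carry_out:
  jaw: [0.1,0,0,0,-0.2]
  linear:
    - [0,0,0]
    - [0,0,0]
    - [0,0,0]
    - [0,0,0]
    - [0,0,-20]
  yaw: [0,0,0,0,0]

```text
t: 32.52
tool_pos: [0.5642, -0.0635, 0.0652]
orientation: [-3.13, -0.27, 0.005]
contact_force: [0.6, -0.2, 0.9]
grip_width: 0.585
gripper_force: 0.0
```

Emit:
carry_out:
  jaw: [-0.2,-0.2,-0.2,-0.2]
  linear:
    - [0,0,-35]
    - [0,0,-35]
    - [0,0,-35]
    - [0,0,0]
  yaw: [0,0,0,0]

```text
t: 33.02
tool_pos: [0.5676, -0.0635, 0.1746]
orientation: [3.129, 0.269, 0.01]
contact_force: [-0.1, 0.0, 0.3]
grip_width: 0.6
gripper_force: 0.0
```

```bash
python3 - <<'E'
from h import *
t,R,s=tool();print(t,s["contact_force"],s["moment"],s["grip_width"])
S=cams.read_camera("side");cv2.imwrite("pics/s15.png",S)
for A,r,k in blobs(S,(40,80,30),(85,255,255),20):
    if r[0][0]>262:print("side",A,np.round(r[0],1),np.round(r[1],1),round(r[2]),cv2.boundingRect(k))
w=cams.read_camera("wrist");cv2.imwrite("pics/w15.png",w);c=cams.calibration("wrist")
w5=cv2.imread("pics/w5.png")
hs=cv2.cvtColor(w,cv2.COLOR_BGR2HSV)
for A,r,k in blobs(w,(40,80,30),(85,255,255),200):print("green",A,cv2.boundingRect(k),r[0])
bm=cv2.inRange(hs[100:320,270:375],np.array((0,0,170)),np.array((180,60,255)))
for k in cv2.findContours(bm,cv2.RETR_EXTERNAL,cv2.CHAIN_APPROX_NONE)[0]:
    if cv2.contourArea(k)>30:print("white",np.array(cv2.boundingRect(k))+[270,100,0,0])
for A,r,k in blobs(w,(0,150,60),(3,255,255),15):
    if r[0][1]<260:print("red",A,np.round(r[0],1),onz(c,r[0],.058,True).round(4))
v=np.vstack([w[80:330,150:490],np.hstack([cv2.resize(S[165:225,270:352],(340,249))])]);cv2.imwrite("pics/v15.png",np.clip(v*1.2,0,255).astype(np.uint8));print(v.shape)
E
```

```text
[ 0.56758162 -0.06353817  0.17463779] [-0.1415799   0.04060077  0.31899682] [ 0.02769543 -0.03470068 -0.00438768] 0.6003764299422586
side 228.0 [313.4 194.7] [28.6  9.5] 13 (299, 188, 30, 15)
green 3757.0 (299, 162, 42, 110) (319.5, 216.5)
green 1048.0 (0, 161, 30, 69) (11.212848663330078, 195.09068298339844)
white [302 147  38  17]
red 117.0 [320.  130.5] [ 0.625  -0.0529  0.058 ]
red 115.5 [597.5 106.8] [ 0.7189 -0.3272  0.058 ]
red 105.0 [220.5 133.5] [0.6111 0.0251 0.058 ]
red 101.5 [ 86.9 237.2] [0.4857 0.1773 0.058 ]
red 75.0 [138. 140.] [0.5969 0.1035 0.058 ]
(499, 340, 3)
```

```bash
python3 - <<'E'
from h import *
import json
w=cv2.imread("pics/w15.png");c=cams.calibration("wrist")
b1=np.array([.5599,-.0643]);x=np.array([.985,.171]);y=np.array([-.171,.985])
for n,p,z in(("grn/white",(320,163),.057),("white far",(321,147),.057),("dot1",(320,130.5),.058),("green near end",(320,271),.057)):
    d=onz(c,p,z,True)[:2]-b1;print(n,(d@x).round(4),(d@y).round(4))
# tri boundary with side picture: far (left) edge of green there
S=cv2.imread("pics/s15.png");cs=cams.calibration("side")
k=[k for A,r,k in blobs(S,(40,80,30),(85,255,255),20) if r[0][0]>262][0][:,0]
l=k[k[:,0]<=k[:,0].min()+2];print(l.min(0),l.max(0),tri(ray(c,(320,163),True),ray(cs,(l[:,0].min(),l[:,1].mean()-2))))
for t in(l[:,1].min(),l[:,1].mean(),l[:,1].max()):
  for z in(.04,.05,.057):
    d=onz(cs,(l[:,0].min(),t),z)[:2]-b1;print(t,z,(d@x).round(4),(d@y).round(4))
E
```

```text
grn/white 0.0403 0.0001
white far 0.0531 -0.0007
dot1 0.0661 0.0001
green near end -0.0575 0.0003
[299 188] [301 196] (array([ 0.59956649, -0.05605357,  0.04662641]), np.float64(0.005031026562369243))
188 0.04 0.0508 -0.0194
188 0.05 0.0461 -0.007
188 0.057 0.0428 0.0016
192.72727272727272 0.04 0.0417 0.0054
192.72727272727272 0.05 0.0371 0.0174
192.72727272727272 0.057 0.0339 0.0258
196 0.04 0.0356 0.0221
196 0.05 0.031 0.0339
196 0.057 0.0279 0.0422
```

View pics/v15.png

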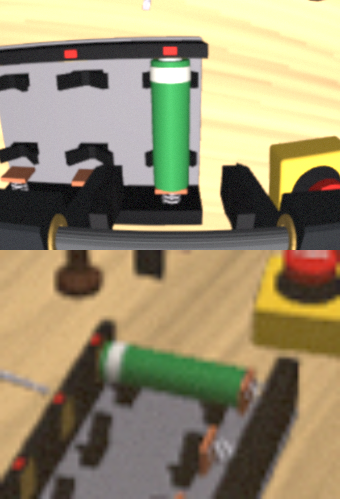

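The fresh cell lies in bay 1 with its terminal under the contact-bar dot and the plate pushed back. A light press on its terminal end will confirm it's home.

Emit:
carry_out:
  jaw: [1,1,1,1,1]
  linear:
    - [27,0,0]
    - [0,0,0]
    - [0,0,35]
    - [0,0,35]
    - [0,0,24]
  yaw: [0,0,0,0,0]

```text
t: 33.75
tool_pos: [0.5898, -0.059, 0.0747]
orientation: [-3.13, -0.269, 0.006]
contact_force: [-20.8, 7.3, 148.0]
grip_width: 0.059
gripper_force: 88.1
```

Emit:
carry_out:
  jaw: [1,1,1,1,1]
  linear:
    - [0,0,1]
    - [0,0,1]
    - [0,0,1]
    - [0,0,1]
    - [0,0,0]
  yaw: [0,0,0,0,0]

```text
t: 34.38
tool_pos: [0.5906, -0.0584, 0.0755]
orientation: [3.129, 0.27, -0.004]
contact_force: [-12.6, 0.8, 35.0]
grip_width: 0.005
gripper_force: 17.6
```

That was a hard hit: the force read 148 N, over the stated 120 N wrist limit. I'll back off, check that nothing shifted, and approach contacts slowly from here.

Emit:
carry_out:
  jaw: [1,1,1,1,1]
  linear:
    - [0,0,-10]
    - [0,0,-30]
    - [-9,0,-30]
    - [-9,0,-30]
    - [-9,0,0]
  yaw: [0,0,0,0,0]

```text
t: 35.0
tool_pos: [0.5656, -0.0637, 0.1741]
orientation: [3.129, 0.269, 0.004]
contact_force: [0.1, -0.1, -0.6]
grip_width: 0.004
gripper_force: 0.0
```

Emit:
carry_out:
  jaw: [-0.2,-0.4,-0.4]
  linear:
    - [0,0,0]
    - [0,0,0]
    - [0,0,0]
  yaw: [0,0,0]

```text
t: 35.38
tool_pos: [0.5653, -0.0634, 0.1718]
orientation: [-3.129, -0.27, 0.002]
contact_force: [0.0, -0.3, -0.1]
grip_width: 0.323
gripper_force: 0.0
```

```bash
python3 - <<'E'
from h import *
t,R,s=tool();print(t,s["contact_force"],s["moment"],s["grip_width"])
w=cams.read_camera("wrist");cv2.imwrite("pics/w16.png",w);c=cams.calibration("wrist")
b1=np.array([.5599,-.0643]);x=np.array([.985,.171]);y=np.array([-.171,.985])
A,r,k=blobs(w,(40,80,30),(85,255,255),200)[0];R_=cv2.boundingRect(k);print(R_)
bm=cv2.inRange(cv2.cvtColor(w,cv2.COLOR_BGR2HSV)[100:250,280:360],np.array((0,0,170)),np.array((180,60,255)))
for q in cv2.findContours(bm,cv2.RETR_EXTERNAL,cv2.CHAIN_APPROX_NONE)[0]:
    if cv2.contourArea(q)>30:print("white",np.array(cv2.boundingRect(q))+[280,100,0,0])
u=R_[0]+R_[2]/2
for n,p in(("far",(u,R_[1])),("near",(u,R_[1]+R_[3]))):
    d=onz(c,p,.057,True)[:2]-b1;print(n,(d@x).round(4),(d@y).round(4))
S=cams.read_camera("side");cv2.imwrite("pics/s16.png",S)
T=cams.read_camera("top");ct=cams.calibration("top");cv2.imwrite("pics/t16.png",T)
for A,r,k in blobs(S,(40,80,30),(85,255,255),20):print("side",A,np.round(r[0],1),round(r[2]),cv2.boundingRect(k))
for A,r,k in blobs(T,(40,80,30),(85,255,255),20):print("top",A,np.round(r[0],1),round(r[2]),cv2.boundingRect(k))
print(go([.40,.36,.25],(-.347,.938)))
E
```

```text
[ 0.56525852 -0.0633568   0.17182872] [ 0.02676267 -0.25921933 -0.11737317] [-0.05035602  0.07209169  0.02473595] 0.3225849934935198
(301, 160, 41, 110)
white [302 145  39  17]
far 0.0424 -0.0006
near -0.0571 -0.0006
side 455.5 [249.8 306.7] 6 (230, 299, 41, 17)
side 230.0 [313.3 194.9] 12 (299, 188, 30, 15)
top 362.0 [170.4 202.6] 70 (160, 185, 22, 37)
top 176.5 [338.4 184.5] 69 (334, 173, 14, 24)
(array([ -90.6, -445.5,  -77.5]), -0.182)
```

Emit:
carry_out:
  jaw: [-0.4,-0.4,-0.4,-0.4,-0.4]
  linear:
    - [-9,-36,-16]
    - [-9,-36,-16]
    - [-9,-36,-16]
    - [-9,-36,-15]
    - [-9,-36,-15]
  yaw: [0,0,0,0,0]

```text
t: 36.15
tool_pos: [0.4899, 0.1073, 0.2512]
orientation: [-3.13, -0.27, -0.0]
contact_force: [1.2, 0.5, -0.2]
grip_width: 0.697
gripper_force: 0.0
```

Emit:
carry_out:
  jaw: [-0.4,-0.4,-0.4,-0.4,-0.4]
  linear:
    - [-9,-36,0]
    - [-9,-36,0]
    - [-9,-36,0]
    - [-9,-36,0]
    - [-9,-36,0]
  yaw: [0,0,0,0,0]

```text
t: 36.78
tool_pos: [0.4148, 0.2769, 0.2507]
orientation: [-3.13, -0.27, -0.0]
contact_force: [0.5, 0.3, 0.1]
grip_width: 0.701
gripper_force: 0.0
```

Emit:
carry_out:
  jaw: [-0.4,-0.4,-0.4,-0.4,-0.4]
  linear:
    - [-9,-36,0]
    - [-8,-36,0]
    - [0,0,0]
    - [0,0,0]
    - [0,0,0]
  yaw: [0,0,-0.182,0,0]

```text
t: 37.4
tool_pos: [0.3866, 0.3432, 0.2506]
orientation: [3.093, 0.546, -0.0]
contact_force: [-0.0, -0.2, 0.3]
grip_width: 0.699
gripper_force: 0.0
```

```bash
python3 - <<'E'
from h import *
t,R,s=tool();print(t,R[:,0].round(3),s["contact_force"])
c=cams.calibration("wrist");w=cams.read_camera("wrist");cv2.imwrite("pics/w17.png",w)
for o in cell(c,w):
    print(o);v=o[3];p=o[2]+.01*v
    if o[2][1]>.3:print(p,go([*p,.024],(-v[1],v[0])))
E
```

```text
[0.38660735 0.34321669 0.25057777] [ 0.94   0.342 -0.   ] [-0.01132356 -0.23771197  0.32569148]
(2315.5, array([0.4404, 0.371 ]), array([0.4963, 0.3928]), array([0.931, 0.364], dtype=float32), 0.1018, 0.0318, False)
[0.50561 0.39644] (array([130.1,  -9.3, 226.6]), -0.023)
(1046.0, array([ 0.5032, -0.1009]), array([ 0.5623, -0.0903]), array([0.984, 0.177], dtype=float32), 0.1081, 0.0558, False)
```

Emit:
carry_out:
  jaw: [-0.4,-0.4,-0.4,-0.4,-0.4]
  linear:
    - [33,-2,20]
    - [33,-2,20]
    - [33,-3,25]
    - [31,-2,30]
    - [0,0,35]
  yaw: [0,0,0,0,-0.023]

```text
t: 38.08
tool_pos: [0.5079, 0.3973, 0.1198]
orientation: [-3.087, -0.581, -0.004]
contact_force: [-0.0, -0.3, -0.2]
grip_width: 0.698
gripper_force: 0.0
```

Emit:
carry_out:
  jaw: [-0.4,-0.4,-0.4,-0.4,-0.4]
  linear:
    - [0,0,35]
    - [0,0,30]
    - [0,0,20]
    - [0,0,10]
    - [0,0,0]
  yaw: [0,0,0,0,0]

```text
t: 38.7
tool_pos: [0.5051, 0.3972, 0.0257]
orientation: [3.086, 0.588, -0.0]
contact_force: [0.8, 0.4, 0.1]
grip_width: 0.7
gripper_force: 0.0
```

Emit:
carry_out:
  jaw: [1,1,1,1,1]
  linear:
    - [0,0,0]
    - [0,0,0]
    - [0,0,0]
    - [0,0,0]
    - [0,0,-10]
  yaw: [0,0,0,0,0]
  newtons: 35

```text
t: 39.33
tool_pos: [0.5045, 0.3965, 0.0352]
orientation: [3.085, 0.588, -0.003]
contact_force: [0.4, -0.9, -2.5]
grip_width: 0.374
gripper_force: 35.0
```

Emit:
carry_out:
  jaw: [1,1,1,1,1]
  linear:
    - [0,0,-30]
    - [0,0,-40]
    - [0,0,-40]
    - [0,0,-30]
    - [0,0,0]
  yaw: [0,0,0,0,0]

```text
t: 39.95
tool_pos: [0.5059, 0.3983, 0.1781]
orientation: [-3.084, -0.588, -0.006]
contact_force: [0.6, 0.3, -3.0]
grip_width: 0.374
gripper_force: 35.0
```

```bash
python3 - <<'E'
from h import *
t,R,s=tool();print(t,R[:,0].round(3),s["contact_force"],s["grip_width"],s["gripper_force"])
b3=np.array([.5328,.0938]);x=np.array([.985,.171]);p=b3+.026*x
print(p,go([*p,.17],(-.171,.985)))
E
```

```text
[0.50592612 0.3983078  0.17809832] [0.93  0.368 0.004] [ 0.59373397  0.25131733 -3.00533135] 0.3739706120887221 34.99941408634186
[0.55841  0.098246] (array([-61.6, 298.3,   7.4]), 0.205)
```

Emit:
carry_out:
  jaw: [1,1,1,1,1]
  linear:
    - [-7,33,0]
    - [-7,33,0]
    - [-7,33,0]
    - [-7,33,0]
    - [-7,33,0]
  yaw: [0,0,0,0,0]

```text
t: 40.58
tool_pos: [0.5323, 0.2292, 0.1738]
orientation: [3.085, 0.588, -0.004]
contact_force: [-0.3, -0.1, -1.5]
grip_width: 0.378
gripper_force: 35.0
```

Emit:
carry_out:
  jaw: [1,1,1,1,1]
  linear:
    - [-7,33,0]
    - [-7,33,0]
    - [-6,33,0]
    - [-6,34,0]
    - [0,0,0]
  yaw: [0,0,0,0,0.1]

```text
t: 41.2
tool_pos: [0.5576, 0.0932, 0.1735]
orientation: [3.111, 0.421, -0.006]
contact_force: [-0.8, 0.9, -2.2]
grip_width: 0.381
gripper_force: 35.0
```

Emit:
carry_out:
  jaw: [1,1,1]
  linear:
    - [0,0,30]
    - [0,0,0]
    - [0,0,0]
  yaw: [0.105,0,0]

```text
t: 41.58
tool_pos: [0.5577, 0.0979, 0.1455]
orientation: [-3.13, -0.273, 0.002]
contact_force: [-0.6, -0.4, -1.2]
grip_width: 0.377
gripper_force: 35.0
```

```bash
python3 - <<'E'
from h import *
t,R,s=tool();print(t,R[:,0].round(3),s["contact_force"],s["grip_width"],s["gripper_force"])
b3=np.array([.5328,.0938]);x=np.array([.985,.171]);p=b3+.026*x
print(p,go([*p,.09],(-.171,.985)))
w=cams.read_camera("wrist");c=cams.calibration("wrist");cv2.imwrite("pics/w18.png",w)
for A,r,k in blobs(w,(0,150,60),(3,255,255),15):
    if r[0][1]<260:print("red",A,np.round(r[0],1),onz(c,r[0],.058,True)[:2].round(4))
for A,r,k in blobs(w,(40,80,30),(85,255,255),300):print("green",A,cv2.boundingRect(k))
E
```

```text
[0.55766543 0.09793805 0.14551356] [ 0.985  0.173 -0.001] [-0.61441203 -0.36177691 -1.15684702] 0.37656140852475023 34.99949097633362
[0.55841  0.098246] (array([ 0.8, -0.2, 55.5]), 0.002)
red 325.5 [493.   9.] [ 0.7423 -0.0013]
red 135.0 [321. 162.] [0.5982 0.1048]
red 129.5 [430. 163.] [0.6124 0.0265]
red 86.0 [517.5 166.5] [ 0.6264 -0.0519]
green 5373.5 (286, 223, 72, 89)
green 2901.0 (469, 190, 51, 105)
green 1479.0 (294, 338, 56, 29)
green 1121.5 (286, 177, 73, 26)
```

Emit:
carry_out:
  jaw: [1,1,1,1,1]
  linear:
    - [1,0,28]
    - [0,0,18]
    - [0,0,6]
    - [0,0,3]
    - [0,0,0]
  yaw: [0,0,0,0,0]
  newtons: 22

```text
t: 42.25
tool_pos: [0.5593, 0.098, 0.0911]
orientation: [-3.13, -0.27, -0.001]
contact_force: [-0.7, -0.2, -1.9]
grip_width: 0.38
gripper_force: 22.0
```

Emit:
carry_out:
  jaw: [1,1,1,1,1]
  linear:
    - [0,0,3]
    - [0,0,3]
    - [0,0,2]
    - [0,0,2]
    - [0,0,0]
  yaw: [0,0,0,0,0]

```text
t: 42.88
tool_pos: [0.5583, 0.0978, 0.0805]
orientation: [3.13, 0.27, -0.002]
contact_force: [-4.1, -1.6, 2.8]
grip_width: 0.379
gripper_force: 22.0
```

Emit:
carry_out:
  jaw: [1,1,1,1,1]
  linear:
    - [0,0,2]
    - [0,0,2]
    - [0,0,2]
    - [0,0,2]
    - [0,0,0]
  yaw: [0,0,0,0,0]

```text
t: 43.5
tool_pos: [0.558, 0.0978, 0.0722]
orientation: [3.13, 0.27, -0.003]
contact_force: [-4.8, -0.2, 1.7]
grip_width: 0.379
gripper_force: 22.0
```

```bash
python3 - <<'E'
from h import *
t,R,s=tool();b3=np.array([.5328,.0938]);x=np.array([.985,.171]);print(t,(t[:2]-b3)@x,s["contact_force"],s["moment"])
for n,q in(("before",cv2.imread("pics/w18.png")),("now",cams.read_camera("wrist"))):
    hs=cv2.cvtColor(q,cv2.COLOR_BGR2HSV)[100:320,270:375]
    m=cv2.inRange(hs,np.array((40,80,30)),np.array((85,255,255)));ys,xs=np.nonzero(m);print(n,ys.min()+100,xs.min()+270,xs.max()+270)
S=cams.read_camera("side");cv2.imwrite("pics/s19.png",S)
for A,r,k in blobs(S,(40,80,30),(85,255,255),20):print("side",A,np.round(r[0],1),round(r[2]),cv2.boundingRect(k))
E
```

```text
[0.55799037 0.09777694 0.07218204] 0.025492575151884602 [-4.79910571 -0.2056888   1.70592297] [-0.17595474  0.97501659 -0.05926474]
before 177 286 358
now 177 282 362
side 209.5 [296.7 222.1] 28 (287, 214, 23, 18)
side 202.5 [314.4 195.1] 13 (302, 189, 27, 14)
```

Emit:
carry_out:
  jaw: [1,1,1,1,1]
  linear:
    - [0,0,0]
    - [-4,0,0]
    - [-4,0,0]
    - [-4,0,0]
    - [0,0,0]
  yaw: [0,0,0,0,0]
  newtons: 40

```text
t: 44.22
tool_pos: [0.5481, 0.096, 0.0731]
orientation: [-3.13, -0.27, -0.004]
contact_force: [2.5, 0.2, -2.8]
grip_width: 0.376
gripper_force: 40.0
```

Emit:
carry_out:
  jaw: [1,1,1,1,1]
  linear:
    - [-4,0,0]
    - [-4,0,0]
    - [-4,0,0]
    - [-2,0,0]
    - [0,0,0]
  yaw: [0,0,0,0,0]

```text
t: 44.85
tool_pos: [0.5362, 0.094, 0.0739]
orientation: [-3.129, -0.269, -0.01]
contact_force: [7.8, 1.0, -2.2]
grip_width: 0.374
gripper_force: 40.0
```

```bash
python3 - <<'E'
from h import *
t,R,s=tool();b3=np.array([.5328,.0938]);x=np.array([.985,.171]);print(t,(t[:2]-b3)@x,s["contact_force"],s["grip_width"],s["gripper_force"])
E
```

```text
[0.53624301 0.09399871 0.07385833] 0.003425341832440266 [ 7.77325866  0.97195678 -2.22297603] 0.37406127243343 40.00179963375558
```

Same picture as the first cell. Lowering in two stages, then easing forward and releasing.

Emit:
carry_out:
  jaw: [1,1,1,1,1]
  linear:
    - [-1,0,3]
    - [0,0,3]
    - [0,0,3]
    - [0,0,3]
    - [0,0,0]
  yaw: [0,0,0,0,0]
  newtons: 25

```text
t: 45.48
tool_pos: [0.5357, 0.0941, 0.062]
orientation: [-3.128, -0.269, -0.011]
contact_force: [9.6, 2.2, 0.4]
grip_width: 0.379
gripper_force: 25.0
```

Emit:
carry_out:
  jaw: [1,1,1,1,1]
  linear:
    - [0,0,3]
    - [0,0,3]
    - [0,0,3]
    - [0,0,3]
    - [0,0,0]
  yaw: [0,0,0,0,0]

```text
t: 46.1
tool_pos: [0.5356, 0.0941, 0.05]
orientation: [-3.129, -0.269, -0.01]
contact_force: [8.4, 1.1, 1.5]
grip_width: 0.377
gripper_force: 25.0
```

```bash
python3 - <<'E'
from h import *
t,R,s=tool();print(t,s["contact_force"],s["moment"])
S=cams.read_camera("side");cv2.imwrite("pics/s20.png",S)
for A,r,k in blobs(S,(40,80,30),(85,255,255),20):print("side",A,np.round(r[0],1),round(r[2]),cv2.boundingRect(k))
E
```

```text
[0.53555064 0.09410815 0.05000789] [8.4397136  1.11942581 1.4756192 ] [ 0.20442725 -1.52656768  0.00764251]
side 172.5 [304.3 226.8] 14 (295, 220, 21, 15)
side 118.5 [319.1 196.2] 11 (310, 191, 19, 11)
```

Emit:
carry_out:
  jaw: [1,1,1,1]
  linear:
    - [0,0,2]
    - [3,0,0]
    - [3,0,0]
    - [0,0,0]
  yaw: [0,0,0,0]

```text
t: 46.65
tool_pos: [0.5363, 0.0947, 0.0483]
orientation: [3.128, 0.271, -0.005]
contact_force: [-8.2, -1.5, 25.1]
grip_width: 0.378
gripper_force: 25.0
```

Emit:
carry_out:
  jaw: [0.1,0,0,0,-0.2]
  linear:
    - [0,0,0]
    - [0,0,0]
    - [0,0,0]
    - [0,0,0]
    - [0,0,-20]
  yaw: [0,0,0,0,0]

```text
t: 47.28
tool_pos: [0.5371, 0.094, 0.0663]
orientation: [3.13, 0.27, -0.005]
contact_force: [-0.7, -0.7, 0.3]
grip_width: 0.584
gripper_force: 0.0
```

Emit:
carry_out:
  jaw: [-0.2,-0.2,-0.2,-0.2]
  linear:
    - [0,0,-35]
    - [0,0,-35]
    - [0,0,-35]
    - [0,0,0]
  yaw: [0,0,0,0]

```text
t: 47.78
tool_pos: [0.5402, 0.0949, 0.1754]
orientation: [-3.13, -0.269, -0.01]
contact_force: [-0.4, 0.4, -0.2]
grip_width: 0.601
gripper_force: 0.0
```

```bash
python3 - <<'E'
from h import *
t,R,s=tool();print(t,s["contact_force"],s["grip_width"])
w=cams.read_camera("wrist");cv2.imwrite("pics/w21.png",w);c=cams.calibration("wrist")
x=np.array([.985,.171]);y=np.array([-.171,.985])
for A,r,k in blobs(w,(40,80,30),(85,255,255),300)[:2]:
    R_=cv2.boundingRect(k);u=R_[0]+R_[2]/2;print(A,R_)
    for b in(np.array([.5328,.0938]),np.array([.5599,-.0643])):
        print([(((onz(c,p,.057,True)[:2]-b)@x).round(4),((onz(c,p,.057,True)[:2]-b)@y).round(4)) for p in((u,R_[1]),(u,R_[1]+R_[3]))])
S=cams.read_camera("side");cv2.imwrite("pics/s21.png",S)
for A,r,k in blobs(S,(40,80,30),(85,255,255),20):print("side",A,np.round(r[0],1),round(r[2]),cv2.boundingRect(k))
T=cams.read_camera("top");cv2.imwrite("pics/t21.png",T);ct=cams.calibration("top")
for A,r,k in blobs(T,(0,130,50),(8,255,255),800)[:2]:
    q=cv2.approxPolyDP(cv2.convexHull(k),8,True)[:,0];print("bin",np.round(r[0],1),[onz(ct,p,.055)[:2].round(3).tolist() for p in q])
hs=cv2.cvtColor(T,cv2.COLOR_BGR2HSV);m=(cv2.inRange(hs,np.array((0,0,50)),np.array((180,60,200))))
m[:, :430]=0;m[:,520:]=0;m[:172]=0;m[240:]=0
for k in cv2.findContours(m,cv2.RETR_EXTERNAL,cv2.CHAIN_APPROX_NONE)[0]:
    if cv2.contourArea(k)>60:r=cv2.minAreaRect(k);print("grey in bin",np.round(r[0],1),np.round(r[1],1),onz(ct,r[0],.02).round(3))
E
```

```text
[0.54018634 0.09492778 0.1754176 ] [-0.36651955  0.42063244 -0.16816727] 0.60076066589439
3667.5 (301, 164, 41, 108)
[(np.float64(0.04), np.float64(-0.0011)), (np.float64(-0.0588), np.float64(-0.0011))]
[(np.float64(0.0404), np.float64(0.1592)), (np.float64(-0.0585), np.float64(0.1593))]
2895.0 (459, 164, 46, 102)
[(np.float64(0.043), np.float64(-0.1412)), (np.float64(-0.0593), np.float64(-0.1613))]
[(np.float64(0.0433), np.float64(0.0192)), (np.float64(-0.0589), np.float64(-0.0009))]
side 283.0 [296.7 225.7] 13 (281, 218, 33, 16)
side 228.5 [313.3 194.9] 12 (299, 188, 30, 15)
bin [475.8 204.9] [[0.56, -0.525], [0.396, -0.526], [0.392, -0.326], [0.55, -0.317]]
bin [541.5  66. ] [[0.923, -0.671], [0.808, -0.676], [0.783, -0.55], [0.92, -0.575]]
grey in bin [485.3 209.7] [36.3 11. ] [ 0.466 -0.461  0.02 ]
grey in bin [460.3 208.7] [36.1 10.6] [ 0.468 -0.393  0.02 ]
```

```bash
python3 - <<'E'
from h import *
for n,u0 in(("w15",320),("w16",320),("w21",321)):
    w=cv2.imread(f"pics/{n}.png")
    d=[np.round(r[0],1).tolist() for A,r,k in blobs(w,(0,150,60),(3,255,255),15) if abs(r[0][0]-u0)<12 and r[0][1]<200]
    # profile down the cell's middle
    p=w[115:300,u0-4:u0+5].astype(float).mean(1);g=p[:,1]-p[:,2]  # green minus red
    e=np.diff(cv2.GaussianBlur(g.reshape(-1,1),(1,3),0)[:,0]);b=int(e[:80].argmax());f=int(e[100:].argmin())+100
    br=p.mean(1);wh=np.diff(br)[:60];
    print(n,d,"green start",b+115.5,"end",f+115.5,"brightness 125-165:",br[10:52:2].round().astype(int).tolist())
E
```

```text
w15 [[320.0, 130.5]] green start 134.5 end 270.5 brightness 125-165: [45, 112, 125, 124, 121, 72, 92, 213, 133, 112, 114, 158, 244, 247, 247, 247, 247, 247, 245, 187, 116]
w16 [[320.5, 128.5]] green start 132.5 end 269.5 brightness 125-165: [95, 123, 123, 123, 79, 78, 194, 132, 105, 114, 147, 239, 246, 246, 246, 246, 246, 246, 209, 114, 114]
w21 [[321.0, 133.5]] green start 137.5 end 271.5 brightness 125-165: [16, 37, 74, 118, 122, 121, 103, 47, 181, 174, 96, 111, 129, 226, 244, 244, 244, 244, 244, 244, 205]
```

Both fresh cells match within a pixel relative to their contact dots, and both spent cells are in the bin. Now I'll reset the stop.

Emit:
carry_out:
  jaw: [-0.7,-0.7,-0.7,-0.7,-0.7]
  linear:
    - [-9,35,-10]
    - [-9,35,0]
    - [-9,35,0]
    - [-9,35,0]
    - [-9,35,0]
  yaw: [0,0,0,0,0]

```text
t: 48.55
tool_pos: [0.5228, -0.0868, 0.1806]
orientation: [-3.129, -0.27, 0.004]
contact_force: [0.2, 0.6, -1.3]
grip_width: 0.845
gripper_force: 0.0
```

Emit:
carry_out:
  jaw: [-0.7,-0.7,-0.7,-0.7,-0.7]
  linear:
    - [-9,35,0]
    - [-8,35,0]
    - [-8,34,0]
    - [-8,34,0]
    - [0,0,0]
  yaw: [0,0,0,0,0]

```text
t: 49.18
tool_pos: [0.5134, -0.2305, 0.1803]
orientation: [3.131, 0.262, -0.004]
contact_force: [0.0, 1.0, -0.4]
grip_width: 0.847
gripper_force: 0.0
```

```bash
python3 - <<'E'
from h import *
t,R,s=tool();print(t,np.round(s["q"],2),s["grip_width"])
print(go([.516,-.2268,.070]))
S=cams.read_camera("side");cv2.imwrite("pics/s22.png",S)
w=cams.read_camera("wrist");c=cams.calibration("wrist");cv2.imwrite("pics/w22.png",w)
for A,r,k in blobs(w,(0,130,60),(8,255,255),100):
    print(A,np.round(r[0],1),np.round(r[1],1),onz(c,r[0],.072,True).round(4))
for A,r,k in blobs(w,(20,130,80),(32,255,255),100):print("yellow",A,np.round(r[0],1),cv2.boundingRect(k))
E
```

```text
[ 0.51341058 -0.23053282  0.18025931] [ 0.76  0.55 -0.55  1.81  0.36  0.88 -1.37] 0.8472910437460169
(array([  3.5,  -3.2, 110.3]), 0.0)
11596.5 [492.7 229.4] [165.8 112.6] [ 0.5191 -0.3866  0.072 ]
2664.5 [319.4 201.7] [58.5 58.5] [ 0.5184 -0.2248  0.072 ]
554.5 [623.5  36. ] [36. 31.] [ 0.7629 -0.5185  0.072 ]
228.0 [496.8  12.8] [32.2 13.6] [ 0.7059 -0.3411  0.072 ]
123.0 [394.8 298.1] [25.   8.5] [ 0.4359 -0.311   0.072 ]
yellow 8369.5 [318.8 188.4] (268, 138, 101, 101)
```

Emit:
carry_out:
  jaw: [-0.7,-0.7,-0.7,-0.7,-0.7]
  linear:
    - [3,-3,35]
    - [0,0,35]
    - [0,0,25]
    - [0,0,10]
    - [0,0,3]
  yaw: [0,0,0,0,0]

```text
t: 49.9
tool_pos: [0.5176, -0.2229, 0.0736]
orientation: [-3.129, -0.272, 0.0]
contact_force: [-0.0, -0.1, 0.5]
grip_width: 0.849
gripper_force: 0.0
```

Emit:
carry_out:
  jaw: [1,1,1,1]
  linear:
    - [0,0,0]
    - [0,0,0]
    - [0,0,0]
    - [0,0,0]
  yaw: [0,0,0,0]
  newtons: 15

```text
t: 50.4
tool_pos: [0.518, -0.2251, 0.0743]
orientation: [3.128, 0.268, 0.002]
contact_force: [0.8, -3.2, 0.1]
grip_width: 0.536
gripper_force: 15.0
```

Gripping the head at 0.536 × 88 = 47 mm, which fits. Turning it clockwise, which is positive about the downward tool z.

Emit:
carry_out:
  jaw: [1,1,1,1,1]
  linear:
    - [0,0,0]
    - [0,0,0]
    - [0,0,0]
    - [0,0,0]
    - [0,0,0]
  yaw: [0.16,0.16,0.16,0.16,0.16]

```text
t: 51.02
tool_pos: [0.5175, -0.2274, 0.0745]
orientation: [2.981, -0.98, 0.004]
contact_force: [-1.6, -8.9, 2.4]
grip_width: 0.54
gripper_force: 15.0
```

Emit:
carry_out:
  jaw: [1,1]
  linear:
    - [0,0,0]
    - [0,0,0]
  yaw: [0,0]

```text
t: 51.28
tool_pos: [0.5175, -0.2274, 0.0745]
orientation: [2.983, -0.973, 0.004]
contact_force: [-0.4, -8.6, 2.7]
grip_width: 0.536
gripper_force: 15.0
```

Emit:
carry_out:
  jaw: [-0.7,-0.7,-0.7,-0.7,-0.7]
  linear:
    - [0,0,0]
    - [0,0,0]
    - [0,0,0]
    - [0,0,-20]
    - [0,0,-30]
  yaw: [0,0,0,0,0]

```text
t: 51.9
tool_pos: [0.517, -0.2235, 0.1247]
orientation: [-2.988, 0.97, 0.002]
contact_force: [0.6, 0.1, 1.0]
grip_width: 0.852
gripper_force: 0.0
```

Emit:
carry_out:
  jaw: [-0.7,-0.7,-0.7,-0.7,-0.7]
  linear:
    - [0,0,-40]
    - [0,0,-40]
    - [-35,0,0]
    - [-35,0,0]
    - [-35,0,0]
  yaw: [0,0,0,0,0]

```text
t: 52.52
tool_pos: [0.4318, -0.1615, 0.205]
orientation: [2.988, -0.97, 0.002]
contact_force: [-0.1, -0.2, 0.3]
grip_width: 0.852
gripper_force: 0.0
```

```bash
python3 - <<'E'
from h import *
t,R,s=tool();print(t,s["contact_force"],R[:,0].round(3))
S=cams.read_camera("side");cv2.imwrite("pics/s23.png",S)
def red(im):
    a=im[155:185,330:358].astype(float);r=np.clip(a[...,2]-1.5*np.maximum(a[...,1],a[...,0])-15,0,None)
    r[:,22:]=0; yy,xx=np.mgrid[:30,:28];return [round(v,2) for v in((r*xx).sum()/r.sum()+330,(r*yy).sum()/r.sum()+155,r.sum())]
for n in("side0","s2","s16","s21","s23"):
    im=cv2.imread(f"pics/{n}.png");print(n,red(im), im[155:176,343:347,2].mean(1).round().astype(int).tolist())
for A,r,k in blobs(S,(40,80,30),(85,255,255),20):print("side",A,np.round(r[0],1),round(r[2]),cv2.boundingRect(k))
E
```

```text
[ 0.43180078 -0.16147168  0.20499752] [-0.10093917 -0.24718107  0.29459375] [ 0.809 -0.587  0.001]
side0 [np.float64(345.6), np.float64(164.18), np.float64(6893.0)] [129, 130, 134, 130, 124, 124, 143, 163, 167, 166, 163, 166, 169, 143, 92, 91, 76, 41, 44, 41, 46]
s2 [np.float64(345.53), np.float64(165.52), np.float64(7096.5)] [133, 134, 136, 134, 129, 128, 126, 134, 155, 168, 169, 167, 170, 172, 173, 138, 89, 86, 59, 44, 48]
s16 [np.float64(345.56), np.float64(165.5), np.float64(7259.5)] [132, 132, 135, 133, 126, 127, 127, 131, 154, 166, 169, 168, 170, 170, 170, 139, 89, 85, 62, 41, 44]
s21 [np.float64(345.55), np.float64(165.5), np.float64(7412.5)] [134, 134, 137, 134, 128, 131, 126, 136, 155, 170, 170, 171, 171, 172, 175, 138, 90, 86, 62, 43, 46]
s23 [np.float64(345.32), np.float64(164.78), np.float64(6811.0)] [132, 135, 136, 134, 127, 128, 148, 167, 170, 168, 167, 171, 173, 146, 96, 92, 74, 39, 44, 39, 42]
side 282.0 [296.7 225.6] 13 (281, 218, 33, 16)
side 229.0 [313.4 194.8] 11 (299, 188, 30, 15)
```

The side-view profile matches the start again, so the head is up. A last check of the bin and cells, then I'll hand in.

Emit:
carry_out:
  jaw: [-0.7,-0.7,-0.7,-0.7]
  linear:
    - [0,-30,-20]
    - [0,-30,-20]
    - [0,0,0]
    - [0,0,0]
  yaw: [0,0,0,0]

```text
t: 53.08
tool_pos: [0.4672, -0.1142, 0.2439]
orientation: [2.987, -0.971, -0.0]
contact_force: [0.6, -0.4, 0.1]
grip_width: 0.848
gripper_force: 0.0
```

```bash
python3 - <<'E'
from h import *
t,R,s=tool();print(t,s["contact_force"],s["t"])
T=cams.read_camera("top");c=cams.calibration("top");T0=cv2.imread("pics/top0.png")
q=None
for A,r,k in blobs(T,(0,130,50),(8,255,255),800)[:2]:
    print("bin",np.round(r[0],1),onz(c,r[0],.05)[:2].round(3),r[1])
hs=cv2.cvtColor(T,cv2.COLOR_BGR2HSV);m=cv2.inRange(hs,np.array((0,0,50)),np.array((180,60,200)));m[:,:430]=0;m[:,530:]=0;m[:165]=0;m[250:]=0
for k in cv2.findContours(m,cv2.RETR_EXTERNAL,cv2.CHAIN_APPROX_NONE)[0]:
    if cv2.contourArea(k)>60:r=cv2.minAreaRect(k);print("grey",np.round(r[0],1),np.round(r[1],1),onz(c,r[0],.02)[:2].round(3))
for A,r,k in blobs(T,(40,80,30),(85,255,255),60):print("green",np.round(r[0],1),np.round(r[1],1))
d=lambda a,b:int(cv2.absdiff(T[a[1]:b[1],a[0]:b[0]],T0[a[1]:b[1],a[0]:b[0]]).max())
print("oil",d((245,85),(275,120)),"pump",d((365,92),(400,132)),"driver",d((312,65),(332,140)))
E
```

```text
[ 0.46717534 -0.11420606  0.24391074] [ 0.56635245 -0.36573011  0.08104103] 53.075
bin [475.8 204.9] [ 0.476 -0.425] (63.97663879394531, 80.94342041015625)
bin [541.5  66. ] [ 0.855 -0.617] (50.0, 47.0)
grey [485.3 209.6] [36.3 10.8] [ 0.466 -0.461]
grey [460.4 208.7] [36.1 10.9] [ 0.468 -0.393]
green [280.1 188.2] [36.5 12.5]
oil 16 pump 22 driver 21
```

```bash
python3 -c "
from rig import bot
print(bot.finish_job())"
```

```text
the job is handed in; nothing more can be done
None
```

I handed the job in, but it may fail: one careless press on the first cell gave a force reading of 148 N, above the 120 N wrist limit. The rest checked out by camera: both fresh cells seated (bays 1 and 3), both spent cells in the bin, the stop up again after staying latched throughout, and the bystanders undisturbed.

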